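# Clear the display board, kick its stand out and hold it up

### The arm

A 6-joint arm with a two-finger parallel gripper is mounted at the origin on the work surface. World frame = base frame: x ahead of the robot, y to its left, z up, the work surface at z = 0. Lengths are in m, angles in degrees, forces in N, time in s.
With the tool pointing down it reaches from about 0.4 to 0.825 m from the base axis. Payload 7 kg.
Tool frame: the origin (TCP) lies on the centre line of the jaws, within the pads' length; the fingertips stand 19 mm ahead of it and the grasp point (between the pads) is the TCP; z points along the fingers, y is the line along which they close (so a half turn about z gives the same grasp; the last joint's range is limited). The gripper opens to 88 mm and grips with 3 to 60 N. Pads are 19 mm wide; open, the fingers measure 130 mm over their backs; the gripper's body (78 mm by 193 mm) begins 47 mm behind the grasp point.
Start: joints at [-52.477, 20.546, 0.682, 0, -70.136, -16.507], TCP at [0.242, -0.63, 0.246] pointing down, gripper open.
Joint ranges: [-176.03, 176.03], [-82.01, 121.73], [-58.28, 71.71], [-173.87, 95.51], [-174.79, -0.11], [-173.66, 173.66]. Speed limits (degrees/s): [136.94, 136.94, 172.46, 180, 180, 180].

### API

Orientations are given as [roll, pitch, yaw] about the fixed x, y, z axes, in that order (R = Rz(yaw) Ry(pitch) Rx(roll)).
In Python, from plant import get_state, capture, close_job gives the robot as it stands.
- The arm moves only by the tool apply_moves, never from a script. Its argument "targets" is a list of rows, each a list of 7 numbers: the opening, from 0 (shut) to 1 (fully open), then the shift along the tool's x, y, z normalised to -1 to 1, where 1 is 1000 mm, then the turn, a rotation vector about the tool's x, y, z normalised to -1 to 1, where 1 is 90 degrees. In form: [[claw, tx, ty, tz, ax, ay, az], ...]. A call has 1 to 20 rows; each row shifts and turns the commanded pose from where the row before left it, along the tool's axes as they then stand; what a row does not reach is not made up. A row lasts 1/12 s, in which the tool goes at most 41.7 mm and 7.16 degrees, less where a joint would pass 70% of its speed; a pose out of reach is approached as far as the arm can. A call with a number of a shift or a turn outside -1 to 1 is refused whole. A call with a gripper value outside its range is refused whole. The fingers move at their own pace and stop on an object; "newtons" is the grip in N (left out, the last holds). Time passes only in rows, so rows that do not move let the fingers close. It gives the time, the measured TCP pose, the force, the opening and the grip force at its end, in the units of the state.
- get_state(): the state, without advancing time (a new reading comes with each control period).
- capture(name): name is "side" or "top"; returns a dict with "frame" (400x640x3 uint8, red, green, blue), "range_z" (400x640 float32, m along the optical axis (not along the pixel's ray), 0 where there is no reading), "camera_matrix" (3x3 intrinsics, pixels), "k1" (the pictures are not rectified: a ray, as slopes to the right and down, at radius r is drawn at 1 + k1 r^2 times it, then the intrinsics apply), "T" (4x4, takes a point from camera to world coordinates). Camera axes: x right, y down, z forward; pixel columns grow to the right and rows downward; lengths in m; the calibration is good to about 2 mm. A picture is of the moment at which its call begins.
- close_job(): hands the job in; it is judged then, once.
The state is a dict: "time_s": time; "joints": joint angles; "qd": joint speeds; "joint_torque": joint torques, N m; "tcp_pos": TCP position; "eef_rot": TCP orientation; "contact_force": force on the tool from outside, world axes, zero at the start; "moment": the same for the moment, N m; "gripper_width": finger opening in m; "gripper_force": force on a finger pad.
Only numpy, scipy, OpenCV 4.12 (cv2) and the standard library are available. Lean on these libraries where they do the work, as an engineer would, in place of code of your own. Each camera call takes 0.05 s, during which the arm holds its last target. There are 200 camera calls.

### The job

The jewellery display board lies face down with four loose tile chips on its back: take the scraper block, push all the chips off the board onto the table with it (not with the gripper) and put the scraper back down on the table. Then, with the board still lying flat, pull its kickstand up past the over-centre point of its spring so that it stays fully open. Last, raise the board by its carrying handle, stand it upright on its bottom edge, leaning back on the open kickstand, and finish while still gripping the handle so that it cannot tip; leave the other things on the table where they are.

Things in the scene. Friction and masses are not known exactly. Their poses are not given: they have to be found in the camera images.
- board: Display board lying face down: aluminium-framed panel 220 mm high, 240 mm wide, 22 mm thick, about 0.9 kg; slides if pushed with over 5 N. Origin: centre of its face, on the table. +x points to its top edge (x = +110 mm; bottom edge at -110), y across (sides at +-120), +z out of its flat rimless grey back (z = +22). The chips lie on the back's upper strip, x = +60 to +104, y = -75 to +75 mm.
- handle (a point): Middle of the carrying handle's round steel grip bar, 12 mm thick, straight for 98 mm along the board's y, at board x = +170, z = +14 mm (so 14 mm above the table as it lies), on two 12 mm rods at y = +-55 mm. 54 mm clear between bar and top edge. Pinch the bar across the board's x; it can turn between the fingers while the board swings up.
- bottom_edge (a point): Middle of the bottom edge, back side (board x = -110, y = 0, z = +22 mm). While raised, the board pivots on its bottom edge's face side (z = 0) as far as vertical, then on this line. Standing on the open kickstand it leans back 0.29 rad past the vertical, towards the kickstand, on this line and the kickstand's foot.
- hinge (a point): Middle of the kickstand's hinge axis, which runs along the board's y (board frame x = +20, y = 0, z = +32 mm). Its bracket is 62 mm wide, from x = +1 to +45 mm: a 3 mm plate with ears up to 18 mm above the back at x below +30. The coil spring lies beside the leg at y = +27 mm, from x = +39 to -30 mm, up to 15 mm above the back.
- kickstand (a joint): Opening angle of the kickstand in rad: 0 folded flat along the back, 0.66 fully open against its stop. An over-centre spring acts on it: with the board lying flat the leg springs shut from below about 0.38 and springs fully open by itself from beyond about 0.46. Flipping takes about 2 N upwards at the foot.
- leg_foot (a point): Centre of the kickstand's round rubber foot (14 mm diameter, 34 mm wide), 123 mm from the hinge axis. Folded, the leg runs from the hinge towards the bottom edge along the board's middle: an aluminium bar 28 mm wide (y) and 8 mm thick, its axis 10 mm above the back, 6 mm clear below. Its sides can be pinched from above. It opens by swinging the foot up off the back.
- scraper: Scraper block, 90 g, standing on its blade: black plastic blade foot 30 x 60 x 12 mm below a wooden grip 22 mm thick (x) x 54 mm long (y), top at 46 mm. Origin: centre of its underside; x across its thickness, the direction in which it pushes; y along the blade; z up. Pinch the wooden grip across its x.
- chip1: Loose tile chip 22 x 18 x 9 mm, 11 g, on the board's back. Origin: centre of its underside.
- chip2: Loose tile chip 20 x 15 x 9 mm, 11 g, on the board's back. Origin: centre of its underside.
- chip3: Loose tile chip 24 x 14 x 10 mm, 11 g, on the board's back. Origin: centre of its underside.
- chip4: Loose tile chip 18 x 18 x 9 mm, 11 g, on the board's back. Origin: centre of its underside.
- tape: Bystander: roll of paper tape lying flat, 72 mm across, 24 mm high; origin at the centre of its underside.
- cup: Bystander: take-away coffee cup with lid, 84 mm across, 116 mm high; origin at the centre of its underside.
- magnifier: Bystander: hand magnifier lying flat, ring 88 mm across and 18 mm high, handle to its -x, 100 mm long; origin under the centre of the lens.
- pliers: Bystander: small pliers lying flat, 130 mm long along its x, 12 mm high; origin under the pivot.
- bead_jar: Bystander: closed glass jar, 48 mm across, 55 mm high; origin at the centre of its underside.
- tweezers: Bystander: steel tweezers lying flat, 130 mm long along its x, 10 mm high; origin at the middle.

How it is judged:
By the outcome, as a careful person would: the job done as asked, in the order asked, and still so for the second after the job is handed in, while the arm keeps its last pose, push and grip.
It also fails if it takes over 72 s, if anything falls off the work surface, if the arm or the gripper's body presses on something with over 40 N, if the wrist force passes 120 N, or if a joint passes its speed limit or range.

## Working session

There is one attempt and no reset: what is moved stays moved. The work goes in short steps, Python scripts to look and compute and a tool call to move; the robot and the scene stay as the last step left them, time stands still between calls to the robot, and variables do not carry over. Pictures are saved under pics/ and viewed, at most 10 in all, crops included, and the job is handed in when it is done.

Besides the shell and the picture viewer there is one more tool, called after "Emit:" as name(argument=value, ...), one argument or row to a line, values as JSON. apply_moves: Moves the arm, as the interface text tells. Scaled input: -1 to 1 covers 1000 mm each way for a shift and 90 degrees each way for a turn. Its arguments: {"type":"object","properties":{"targets":{"type":"array","items":{"type":"array","items":{"type":"number"}}},"newtons":{"type":"number"}},"required":["targets"]}

```bash
ls; mkdir -p pics; cat > h.py <<'E'
import numpy as np, cv2
from plant import get_state, capture, close_job
from scipy.spatial.transform import Rotation as R
def cloud(c):
    K=np.array(c["camera_matrix"]);k1=c["k1"];T=np.array(c["T"]);Z=c["range_z"]
    v,u=np.mgrid[0:400,0:640].astype(float)
    x=(u-K[0,2])/K[0,0];y=(v-K[1,2])/K[1,1]
    rd=np.hypot(x,y);r=rd.copy()
    for _ in range(20): r=rd/(1+k1*r*r)
    s=1/(1+k1*r*r);x*=s;y*=s
    P=np.stack([x*Z,y*Z,Z],-1)@T[:3,:3].T+T[:3,3]
    P[Z<=0]=np.nan
    return P
def save(c,n,box=None):
    f=c["frame"][:,:,::-1]
    if box: u0,v0,u1,v1,s=box; f=cv2.resize(f[v0:v1,u0:u1],None,fx=s,fy=s,interpolation=cv2.INTER_CUBIC)
    cv2.imwrite("pics/"+n,f)
E
python3 - <<'E'
from h import *
t=capture("top");s=capture("side");save(t,"top0.png");save(s,"side0.png")
print(t["T"],s["T"],t["camera_matrix"],t["k1"]);print(get_state())
np.savez("c0.npz",t=cloud(t),s=cloud(s),tf=t["frame"],sf=s["frame"])
E
```

```text
pics
[[-9.99317301e-02 -9.72512714e-01  2.10315643e-01  3.22933596e-01]
 [-9.94993873e-01  9.74787839e-02 -2.20245264e-02  1.26812552e-03]
 [ 9.17818849e-04 -2.11463725e-01 -9.77385416e-01  1.01816677e+00]
 [ 0.00000000e+00  0.00000000e+00  0.00000000e+00  1.00000000e+00]] [[-0.91056003 -0.26295081  0.31896287  0.24868664]
 [-0.41336331  0.58544376 -0.69741407  0.64954323]
 [-0.00334923 -0.76688492 -0.6417759   0.67855668]
 [ 0.          0.          0.          1.        ]] [[373.57603619   0.         326.85676997]
 [  0.         373.57603619 203.88191279]
 [  0.           0.           1.        ]] 0.024501495196431206
{'time_s': 0.1, 'joints': array([-5.24776827e+01,  2.05855831e+01,  6.39472322e-01, -1.50807014e-02,
       -7.01347123e+01, -1.65089113e+01]), 'qd': array([-0.0686985 , -0.10256317,  0.10505338,  0.04868255,  0.04602056,
        0.142676  ]), 'joint_torque': array([-1.54722653e-03, -5.84164774e+01,  2.93750435e+01,  7.01559395e+00,
        1.01078401e-02, -8.15171256e-05]), 'tcp_pos': array([ 0.24189328, -0.62974753,  0.24474784]), 'eef_rot': array([ 1.79918480e+02, -9.37556292e-03, -1.58991722e+02]), 'contact_force': array([ 0.33449752, -0.05127288,  0.78980175]), 'moment': array([ 0.01897586, -0.06248777, -0.00984913]), 'gripper_force': 0.0, 'gripper_width': 0.08774080377966363}
```

View pics/top0.png

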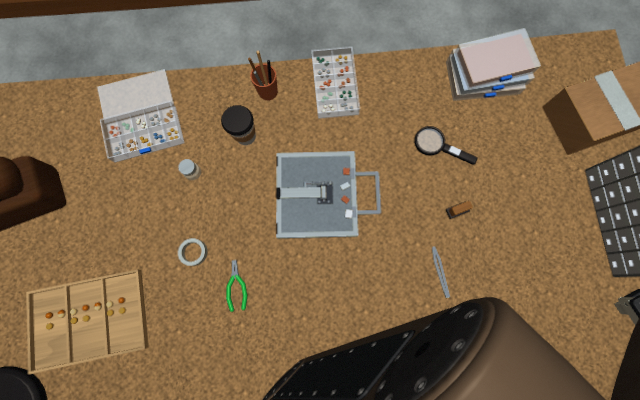

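View pics/side0.png

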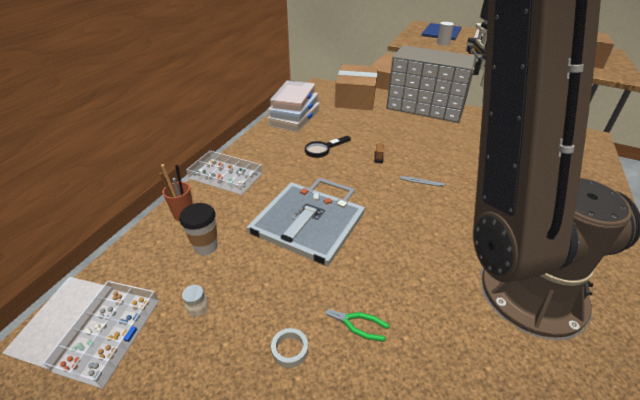

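The top view shows the board at about (317,195), its handle to the right at (378,193) and chips near (346,172)–(349,213). The scraper is at (459,210), and the kickstand foot is on the left at (279,193). Next I measure the poses.

```bash
python3 - <<'E'
from h import *
d=np.load("c0.npz");P=d["t"];f=d["tf"]
print("z table",np.nanmedian(P[260:300,300:400,2]))
sub=P[140:250,265:395].reshape(-1,3); z=sub[:,2]
m=(z>.014)&(z<.030)
q=sub[m]
# restrict to panel: main component via image
mask=np.zeros((400,640),np.uint8); Z=P[:,:,2]
mask[140:250,265:395]=((Z>.014)&(Z<.05))[140:250,265:395]
mo=cv2.morphologyEx(mask,cv2.MORPH_OPEN,np.ones((15,15)))
q=P[mo>0]
rect=cv2.minAreaRect((q[:,:2]*1000).astype(np.float32));print("board rect",rect, cv2.boxPoints(rect)); print("z",np.percentile(q[:,2],[5,50,95]))
# handle
hm=np.zeros_like(mask);hm[165:220,372:384]=((Z>.010)&(Z<.03))[165:220,372:384]
h=P[hm>0];print("handle",len(h),h.mean(0),cv2.minAreaRect((h[:,:2]*1000).astype(np.float32)))
def obj(name,u0,v0,u1,v1,zlo,zhi=.2):
    p=P[v0:v1,u0:u1].reshape(-1,3);p=p[(p[:,2]>zlo)&(p[:,2]<zhi)]
    print(name,len(p),p[:,:2].mean(0),p[:,2].max(),cv2.minAreaRect((p[:,:2]*1000).astype(np.float32)))
    return p
obj("scraper top",440,195,480,225,.038)
obj("scraper all",440,195,480,225,.008)
for n,b in dict(tape=(170,230,212,272),pliers=(220,255,252,315),cup=(215,98,262,150),mag=(408,120,482,168),jar=(172,150,205,185),tw=(425,240,455,300)).items(): obj(n,*b,.006)
# chips colour
hsv=cv2.cvtColor(f,cv2.COLOR_RGB2HSV)
cm=np.zeros_like(mask);cm[155:230,335:358]=((hsv[...,1]>110)|(hsv[...,2]>200))[155:230,335:358]
n,l,st,ce=cv2.connectedComponentsWithStats(cm)
for i in range(1,n):
    if st[i,4]>8: p=P[l==i];print("chip",st[i],np.nanmedian(p,0))
for n,b in dict(leg=(280,190,318,197),br=(315,180,335,206)).items():
    p=P[b[1]:b[3],b[0]:b[2]].reshape(-1,3);print(n,np.round(np.nanpercentile(p[:,2],[5,50,95]),3))
c=capture("top");save(c,"crop.png",(265,140,480,250,3.7))
E
```

```text
z table -0.0007000132821226579
board rect ((571.9259033203125, 6.023712158203125), (219.78060913085938, 240.9066925048828), 85.57317352294922) [[ 443.34995  -94.24146]
 [ 683.5379  -112.83605]
 [ 700.50183  106.28889]
 [ 460.3139   124.88348]]
z [0.01830588 0.02154705 0.0350981 ]
handle 213 [ 0.55521082 -0.16086657  0.0181486 ] ((558.6403198242188, -159.53985595703125), (22.37171173095703, 120.21405029296875), 82.80619049072266)
scraper top 165 [ 0.48801037 -0.37615692] 0.0493586317780661 ((488.6243896484375, -377.0130310058594), (21.686634063720703, 53.44496154785156), 16.36068344116211)
scraper all 263 [ 0.48641984 -0.37238158] 0.0493586317780661 ((488.8444519042969, -377.2062683105469), (29.54753303527832, 59.82752990722656), 15.883145332336426)
tape 383 [0.44440087 0.34673675] 0.028114173291040823 ((444.18621826171875, 347.2724304199219), (69.14908599853516, 72.6478271484375), 65.48207092285156)
pliers 411 [0.34023953 0.24005896] 0.016408611352755953 ((348.02630615234375, 238.09832763671875), (53.03017044067383, 133.4247589111328), 86.80665588378906)
cup 1002 [0.75727717 0.188706
[... 336 characters left out ...]
69.3272705078125, 343.962890625), (43.90509796142578, 43.53379821777344), 86.69220733642578)
tw 161 [ 0.32340773 -0.30382746] 0.013518206637959995 ((328.21881103515625, -302.69476318359375), (136.79379272460938, 18.265562057495117), 4.859168529510498)
chip [356 155   2  16  32] [ 0.65459011 -0.11788268 -0.0006677 ]
chip [343 168   7   7  39] [ 0.6237302  -0.08249341  0.03024327]
chip [357 177   1  23  23] [ 5.80255962e-01 -1.10586963e-01 -2.48939990e-04]
chip [342 183   7   6  24] [ 0.5818731  -0.07509475  0.03201682]
chip [342 196   7   7  33] [ 0.54436322 -0.07108289  0.03039923]
chip [345 210   7   7  41] [ 0.50401293 -0.07614123  0.03056853]
leg [0.033 0.035 0.038]
br [0.019 0.025 0.038]
```

View pics/crop.png

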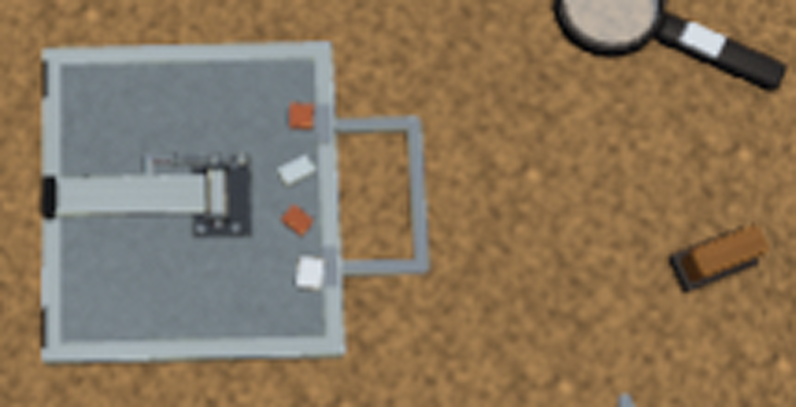

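```bash
cat >> h.py <<'E'
def Rt(a,tilt=0): # tool down, tool x at world angle a; tilt = rotation about tool y (deg)
    return R.from_euler('z',a,degrees=True)*R.from_euler('x',180,degrees=True)*R.from_euler('y',tilt,degrees=True)
def plan(wps,start=None):
    """wps: list of (pos, Rotation, nrows). prints rows in tool frame, normalised"""
    if start is None:
        s=get_state();p=np.array(s["tcp_pos"]);q=R.from_euler('xyz',s["eef_rot"],degrees=True)
    else: p,q=start
    for pos,rot,n in wps:
        p0=p.copy();q0=q;rv=(q0.inv()*rot).as_rotvec(degrees=True)
        print("--",np.round(pos,4),n,"step",np.round(np.linalg.norm(pos-p0)/n*1000,1),np.round(np.linalg.norm(rv)/n,2))
        for i in range(n):
            pt=p0+(np.array(pos)-p0)*(i+1)/n; qt=q0*R.from_rotvec(rv*(i+1)/n,degrees=True)
            t=np.round(q.inv().apply(pt-p),4); w=np.round((q.inv()*qt).as_rotvec()/(np.pi/2),4)
            print([*map(float,t),*map(float,w)])
            p=p+q.apply(t); q=q*R.from_rotvec(w*np.pi/2)
XB=np.array([np.cos(np.radians(-94.43)),np.sin(np.radians(-94.43)),0]);YB=np.array([-XB[1],XB[0],0]);O=np.array([.5719,.0060,0])
def B(x,y,z): return O+XB*x+YB*y+np.array([0,0,z])
E
python3 - <<'E'
from h import *
plan([(np.array([.4885,-.377,.12]),Rt(-73.9),14),(np.array([.4885,-.377,.035]),Rt(-73.9),4)])
E
```

```text
-- [ 0.4885 -0.377   0.12  ] 14 step 26.8 6.08
[-0.0229, 0.0105, 0.0089, 0.0001, 0.0, -0.0675]
[-0.0239, 0.0081, 0.009, -0.0, 0.0001, -0.0676]
[-0.0246, 0.0054, 0.0089, 0.0001, 0.0, -0.0675]
[-0.0251, 0.0029, 0.0089, 0.0, 0.0, -0.0675]
[-0.0252, 0.0001, 0.0089, 0.0, 0.0001, -0.0676]
[-0.0251, -0.0025, 0.0089, 0.0001, 0.0, -0.0675]
[-0.0247, -0.0051, 0.009, 0.0, 0.0001, -0.0675]
[-0.024, -0.0078, 0.0089, 0.0001, 0.0, -0.0675]
[-0.0231, -0.0102, 0.0089, 0.0001, 0.0001, -0.0676]
[-0.0218, -0.0126, 0.0089, 0.0, -0.0, -0.0675]
[-0.0204, -0.0149, 0.0089, 0.0001, 0.0, -0.0675]
[-0.0187, -0.0169, 0.0089, 0.0, 0.0001, -0.0676]
[-0.0168, -0.0188, 0.0089, 0.0001, 0.0, -0.0675]
[-0.0147, -0.0205, 0.009, 0.0, 0.0, -0.0675]
-- [ 0.4885 -0.377   0.035 ] 4 step 21.2 0.0
[-0.0, -0.0, 0.0212, 0.0, 0.0, -0.0]
[-0.0, -0.0, 0.0213, 0.0, 0.0, -0.0]
[-0.0, -0.0, 0.0212, 0.0, 0.0, -0.0]
[-0.0, -0.0, 0.0213, 0.0, 0.0, -0.0]
```

Emit:
apply_moves(
  targets=[
    [1, -0.0229, 0.0105, 0.009, 0, 0, -0.0675],
    [1, -0.0239, 0.0081, 0.009, 0, 0, -0.0675],
    [1, -0.0246, 0.0054, 0.009, 0, 0, -0.0675],
    [1, -0.0251, 0.0029, 0.009, 0, 0, -0.0675],
    [1, -0.0252, 0.0001, 0.009, 0, 0, -0.0675],
    [1, -0.0251, -0.0025, 0.009, 0, 0, -0.0675],
    [1, -0.0247, -0.0051, 0.009, 0, 0, -0.0675],
    [1, -0.024, -0.0078, 0.009, 0, 0, -0.0675],
    [1, -0.0231, -0.0102, 0.009, 0, 0, -0.0675],
    [1, -0.0218, -0.0126, 0.009, 0, 0, -0.0675],
    [1, -0.0204, -0.0149, 0.009, 0, 0, -0.0675],
    [1, -0.0187, -0.0169, 0.009, 0, 0, -0.0675],
    [1, -0.0168, -0.0188, 0.009, 0, 0, -0.0675],
    [1, -0.0147, -0.0205, 0.009, 0, 0, -0.0675],
    [1, 0, 0, 0, 0, 0, 0],
    [1, 0, 0, 0, 0, 0, 0],
    [1, 0, 0, 0, 0, 0, 0],
  ],
  newtons=25,
)

```text
time_s: 1.57
tcp_pos: [0.4886, -0.3773, 0.1194]
eef_rot: [180.0, 0.0, -74.0]
contact_force: [0.1, -0.9, 0.4]
gripper_width: 0.0874
gripper_force: 0.0
```

Emit:
apply_moves(
  targets=[
    [1, 0, 0, 0.03, 0, 0, 0],
    [1, 0, 0, 0.03, 0, 0, 0],
    [1, 0, 0, 0.015, 0, 0, 0],
    [1, 0, 0, 0.0094, 0, 0, 0],
    [1, 0, 0, 0, 0, 0, 0],
    [1, 0, 0, 0, 0, 0, 0],
    [0, 0, 0, 0, 0, 0, 0],
    [0, 0, 0, 0, 0, 0, 0],
    [0, 0, 0, 0, 0, 0, 0],
    [0, 0, 0, 0, 0, 0, 0],
    [0, 0, 0, 0, 0, 0, 0],
    [0, 0, 0, 0, 0, 0, 0],
  ],
  newtons=25,
)

```text
time_s: 2.57
tcp_pos: [0.4889, -0.3775, 0.0355]
eef_rot: [-180.0, -0.0, -73.9]
contact_force: [-0.2, -0.6, 0.5]
gripper_width: 0.0536
gripper_force: 0.0
```

Emit:
apply_moves(
  targets=[
    [0, 0, 0, 0, 0, 0, 0],
    [0, 0, 0, 0, 0, 0, 0],
    [0, 0, 0, 0, 0, 0, 0],
    [0, 0, 0, 0, 0, 0, 0],
    [0, 0, 0, 0, 0, 0, 0],
    [0, 0, 0, 0, 0, 0, 0],
    [0, 0, 0, 0, 0, 0, 0],
    [0, 0, 0, 0, 0, 0, 0],
  ],
)

```text
time_s: 3.23
tcp_pos: [0.4887, -0.3774, 0.0351]
eef_rot: [180.0, 0.0, -73.9]
contact_force: [-0.2, 0.2, -1.0]
gripper_width: 0.022
gripper_force: 25.0
```

```bash
python3 - <<'E'
from h import *
s=get_state();print(s["gripper_width"],s["gripper_force"],s["tcp_pos"])
zg=s["tcp_pos"][2];up=.12;a=-94.43
r=Rt(a)
plan([(np.array([*s["tcp_pos"][:2],.11]),Rt(-73.9),3),(B(80,-103,.11),r,12),(B(80,-103,zg+.0235),r,3)])
E
```

```text
0.021998368680476065 25.00003606081009 [ 0.48871339 -0.37742961  0.03514037]
-- [ 0.4887 -0.3774  0.11  ] 3 step 25.0 0.01
[-0.0, 0.0, -0.025, 0.0, 0.0, -0.0001]
[-0.0, 0.0, -0.0249, 0.0, 0.0, -0.0001]
[-0.0, 0.0, -0.025, 0.0, 0.0, -0.0002]
-- [-108.2997  -71.7992    0.11  ] 12 step 10844.9 1.71
[3.2038, 10.3608, 0.0003, 0.0, 0.0, 0.019]
[3.5115, 10.2606, 0.0004, 0.0, 0.0, 0.019]
[3.8162, 10.1513, 0.0003, 0.0, 0.0, 0.019]
[4.1174, 10.0328, 0.0004, 0.0, 0.0, 0.019]
[4.4149, 9.9056, 0.0003, 0.0, 0.0, 0.0191]
[4.7101, 9.7686, 0.0004, 0.0, 0.0, 0.019]
[4.9995, 9.6237, 0.0003, 0.0, 0.0, 0.019]
[5.2844, 9.4702, 0.0004, 0.0, 0.0, 0.019]
[5.5647, 9.3084, 0.0003, 0.0, 0.0, 0.019]
[5.84, 9.1381, 0.0004, 0.0, 0.0, 0.019]
[6.1101, 8.9598, 0.0003, 0.0, 0.0, 0.019]
[6.3747, 8.7735, 0.0004, 0.0, 0.0, 0.019]
-- [-1.082997e+02 -7.179920e+01  5.860000e-02] 3 step 17.1 0.0
[0.0, -0.0, 0.0171, 0.0, 0.0, 0.0]
[0.0, -0.0, 0.0171, 0.0, 0.0, 0.0]
[0.0, -0.0, 0.0172, 0.0, 0.0, 0.0]
```

```bash
sed -i 's|^def B.*|def B(x,y,z): return O+(XB*x+YB*y)/1000+np.array([0,0,z])|' h.py; python3 - <<'E'
from h import *
s=get_state()
zg=s["tcp_pos"][2];r=Rt(-94.43)
plan([(np.array([*s["tcp_pos"][:2],.11]),Rt(-73.9),3),(B(80,-103,.11),r,12),(B(80,-103,zg+.0235),r,3)])
E
```

```text
-- [ 0.4887 -0.3774  0.11  ] 3 step 25.0 0.01
[-0.0, 0.0, -0.025, 0.0, 0.0, -0.0001]
[-0.0, 0.0, -0.0249, 0.0, 0.0, -0.0001]
[-0.0, 0.0, -0.025, 0.0, 0.0, -0.0002]
-- [ 0.463  -0.0658  0.11  ] 12 step 26.1 1.71
[-0.0255, -0.0051, 0.0, 0.0, 0.0, 0.019]
[-0.0257, -0.0044, 0.0, 0.0, 0.0, 0.019]
[-0.0258, -0.0036, 0.0, 0.0, 0.0, 0.019]
[-0.0259, -0.0029, 0.0, 0.0, 0.0, 0.019]
[-0.026, -0.002, 0.0, 0.0, 0.0, 0.0191]
[-0.026, -0.0013, 0.0, 0.0, 0.0, 0.019]
[-0.0261, -0.0005, 0.0, 0.0, 0.0, 0.019]
[-0.0261, 0.0002, 0.0, 0.0, 0.0, 0.019]
[-0.026, 0.0011, 0.0, 0.0, 0.0, 0.019]
[-0.026, 0.0018, 0.0, 0.0, 0.0, 0.019]
[-0.0259, 0.0026, 0.0, 0.0, 0.0, 0.019]
[-0.0258, 0.0034, 0.0001, 0.0, 0.0, 0.019]
-- [ 0.463  -0.0658  0.0586] 3 step 17.1 0.0
[-0.0, -0.0, 0.0171, 0.0, 0.0, 0.0]
[-0.0, -0.0, 0.0171, 0.0, 0.0, 0.0]
[-0.0, -0.0, 0.0171, 0.0, 0.0, 0.0]
```

Emit:
apply_moves(
  targets=[
    [0, 0, 0, -0.025, 0, 0, 0],
    [0, 0, 0, -0.025, 0, 0, 0],
    [0, 0, 0, -0.025, 0, 0, 0],
    [0, -0.0255, -0.0051, 0, 0, 0, 0.019],
    [0, -0.0257, -0.0044, 0, 0, 0, 0.019],
    [0, -0.0258, -0.0036, 0, 0, 0, 0.019],
    [0, -0.0259, -0.0029, 0, 0, 0, 0.019],
    [0, -0.026, -0.002, 0, 0, 0, 0.019],
    [0, -0.026, -0.0013, 0, 0, 0, 0.019],
    [0, -0.0261, -0.0005, 0, 0, 0, 0.019],
    [0, -0.0261, 0.0002, 0, 0, 0, 0.019],
    [0, -0.026, 0.0011, 0, 0, 0, 0.019],
    [0, -0.026, 0.0018, 0, 0, 0, 0.019],
    [0, -0.0259, 0.0026, 0, 0, 0, 0.019],
    [0, -0.0258, 0.0034, 0, 0, 0, 0.019],
    [0, 0, 0, 0, 0, 0, 0],
    [0, 0, 0, 0, 0, 0, 0],
    [0, 0, 0, 0, 0, 0, 0],
  ],
)

```text
time_s: 4.73
tcp_pos: [0.4631, -0.0658, 0.1102]
eef_rot: [-180.0, 0.0, -94.4]
contact_force: [-0.4, -1.2, -1.0]
gripper_width: 0.0218
gripper_force: 25.0
```

```bash
python3 - <<'E'
from h import *
s=get_state();print(s["gripper_width"],s["gripper_force"],s["tcp_pos"],s["eef_rot"])
r=Rt(-94.43)
plan([(B(80,-103,.0585),r,4),(B(80,112,.0585),r,20)])
E
```

```text
0.021799862500856873 24.999715983867645 [ 0.46314951 -0.06581707  0.11021994] [-1.79998725e+02  7.16306085e-04 -9.43844997e+01]
-- [ 0.463  -0.0658  0.0585] 4 step 12.9 0.01
[-0.0, 0.0, 0.0129, -0.0, 0.0, 0.0001]
[-0.0, 0.0001, 0.013, -0.0, 0.0, 0.0002]
[-0.0, -0.0, 0.0129, -0.0, 0.0, 0.0001]
[-0.0, 0.0, 0.0129, -0.0, 0.0, 0.0001]
-- [ 0.6774 -0.0824  0.0585] 20 step 10.7 0.0
[-0.0, -0.0107, 0.0, -0.0, 0.0, 0.0]
[-0.0, -0.0108, 0.0, -0.0, 0.0, 0.0]
[-0.0, -0.0107, 0.0, -0.0, 0.0, 0.0]
[-0.0, -0.0108, 0.0, -0.0, 0.0, 0.0]
[-0.0, -0.0107, 0.0, -0.0, 0.0, 0.0]
[-0.0, -0.0108, 0.0, -0.0, 0.0, 0.0]
[-0.0, -0.0107, 0.0, -0.0, 0.0, 0.0]
[-0.0, -0.0108, 0.0, -0.0, 0.0, 0.0]
[-0.0, -0.0107, 0.0, -0.0, 0.0, 0.0]
[-0.0, -0.0108, 0.0, -0.0, 0.0, 0.0]
[-0.0, -0.0107, 0.0, -0.0, 0.0, 0.0]
[-0.0, -0.0108, 0.0, -0.0, 0.0, 0.0]
[-0.0, -0.0107, 0.0, -0.0, 0.0, 0.0]
[-0.0, -0.0108, 0.0, -0.0, 0.0, 0.0]
[-0.0, -0.0107, 0.0, -0.0, 0.0, 0.0]
[-0.0, -0.0108, 0.0, -0.0, 0.0, 0.0]
[-0.0, -0.0107, 0.0, -0.0, 0.0, 0.0]
[-0.0, -0.0108, 0.0, -0.0, 0.0, 0.0]
[-0.0, -0.0107, 0.0, -0.0, 0.0, 0.0]
[-0.0, -0.0108, 0.0, -0.0, 0.0, 0.0]
```

Emit:
apply_moves(
  targets=[
    [0, 0, 0, 0.02, 0, 0, 0],
    [0, 0, 0, 0.017, 0, 0, 0],
    [0, 0, 0, 0.01, 0, 0, 0],
    [0, 0, 0, 0.0047, 0, 0, 0],
    [0, 0, 0, 0, 0, 0, 0],
    [0, 0, -0.006, 0, 0, 0, 0],
    [0, 0, -0.006, 0, 0, 0, 0],
    [0, 0, -0.006, 0, 0, 0, 0],
    [0, 0, -0.006, 0, 0, 0, 0],
    [0, 0, -0.006, 0, 0, 0, 0],
    [0, 0, -0.006, 0, 0, 0, 0],
    [0, 0, -0.006, 0, 0, 0, 0],
    [0, 0, -0.006, 0, 0, 0, 0],
    [0, 0, -0.006, 0, 0, 0, 0],
    [0, 0, -0.006, 0, 0, 0, 0],
    [0, 0, -0.006, 0, 0, 0, 0],
    [0, 0, -0.006, 0, 0, 0, 0],
    [0, 0, -0.006, 0, 0, 0, 0],
    [0, 0, -0.006, 0, 0, 0, 0],
  ],
)

```text
time_s: 6.32
tcp_pos: [0.5475, -0.0724, 0.0584]
eef_rot: [180.0, 0.0, -94.5]
contact_force: [-0.8, 0.6, -0.4]
gripper_width: 0.0218
gripper_force: 25.0
```

```bash
python3 - <<'E'
from h import *
t=capture("top");s=capture("side")
a=cv2.resize(t["frame"][130:250,260:400,::-1],None,fx=3.4,fy=3.4,interpolation=2)
b=cv2.resize(s["frame"][165:285,230:370,::-1],None,fx=3.4,fy=3.4,interpolation=2)
o=np.vstack([a,b]); o=cv2.resize(np.hstack([a,b]),(798,342)); cv2.imwrite("pics/sw1.png",o)
E
```

```text
(no output)
```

View pics/sw1.png

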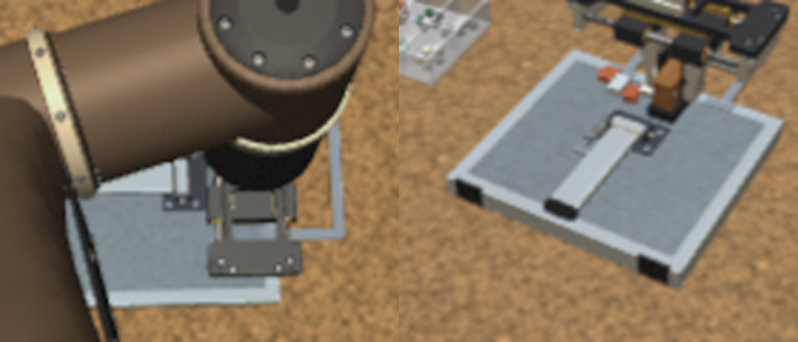

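The side view shows the chips lined up ahead of the blade at (605–635, 75–95), so I'll continue the sweep.

Emit:
apply_moves(
  targets=[
    [0, 0, -0.007, 0, 0, 0, 0],
    [0, 0, -0.007, 0, 0, 0, 0],
    [0, 0, -0.007, 0, 0, 0, 0],
    [0, 0, -0.007, 0, 0, 0, 0],
    [0, 0, -0.007, 0, 0, 0, 0],
    [0, 0, -0.007, 0, 0, 0, 0],
    [0, 0, -0.007, 0, 0, 0, 0],
    [0, 0, -0.007, 0, 0, 0, 0],
    [0, 0, -0.007, 0, 0, 0, 0],
    [0, 0, -0.007, 0, 0, 0, 0],
    [0, 0, -0.007, 0, 0, 0, 0],
    [0, 0, -0.007, 0, 0, 0, 0],
    [0, 0, -0.007, 0, 0, 0, 0],
    [0, 0, -0.007, 0, 0, 0, 0],
    [0, 0, -0.007, 0, 0, 0, 0],
    [0, 0, -0.007, 0, 0, 0, 0],
    [0, 0, -0.007, 0, 0, 0, 0],
    [0, 0, -0.007, 0, 0, 0, 0],
    [0, 0, -0.007, 0, 0, 0, 0],
    [0, 0, -0.007, 0, 0, 0, 0],
  ],
)

```text
time_s: 8.08
tcp_pos: [0.6871, -0.0833, 0.0584]
eef_rot: [180.0, 0.0, -94.5]
contact_force: [0.1, 0.2, -1.0]
gripper_width: 0.0218
gripper_force: 25.0
```

```bash
python3 - <<'E'
from h import *
t=capture("top");s=capture("side")
a=cv2.resize(t["frame"][110:230,260:400,::-1],None,fx=3.4,fy=3.4,interpolation=2)
b=cv2.resize(s["frame"][155:275,230:370,::-1],None,fx=3.4,fy=3.4,interpolation=2)
o=cv2.resize(np.hstack([a,b]),(798,342)); cv2.imwrite("pics/sw2.png",o)
E
```

```text
(no output)
```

View pics/sw2.png

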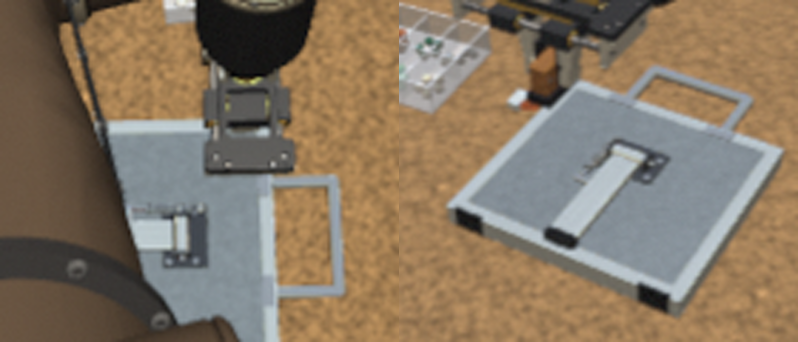

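```bash
python3 - <<'E'
from h import *
s=get_state();p=np.array(s["tcp_pos"]);r=Rt(-94.43)
p1=p+YB*.008; p2=p1+[0,0,.06];p3=np.array([.4887,-.3774,p2[2]])
plan([(p1,r,1),(p2,r,2),(p3,r,12),(p3*[1,1,0]+[0,0,.0357],r,4)])
E
```

```text
-- [ 0.6956 -0.0839  0.0583] 1 step 8.0 0.04
[-0.0, -0.008, 0.0, -0.0003, -0.0, -0.0002]
-- [ 0.6956 -0.0839  0.1183] 2 step 30.0 0.0
[0.0, -0.0, -0.03, -0.0, -0.0, -0.0]
[0.0, -0.0, -0.03, -0.0, -0.0, -0.0]
-- [ 0.4887 -0.3774  0.1183] 12 step 29.9 0.0
[0.0257, 0.0153, 0.0, -0.0, -0.0, -0.0]
[0.0257, 0.0153, 0.0, -0.0, -0.0, -0.0]
[0.0257, 0.0153, 0.0, -0.0, -0.0, -0.0]
[0.0258, 0.0153, 0.0, -0.0, -0.0, -0.0]
[0.0257, 0.0153, 0.0, -0.0, -0.0, -0.0]
[0.0257, 0.0153, 0.0, -0.0, -0.0, -0.0]
[0.0257, 0.0153, 0.0, -0.0, -0.0, -0.0]
[0.0257, 0.0153, 0.0, -0.0, -0.0, -0.0]
[0.0257, 0.0153, 0.0, -0.0, -0.0, -0.0]
[0.0258, 0.0153, 0.0, -0.0, -0.0, -0.0]
[0.0257, 0.0153, 0.0, -0.0, -0.0, -0.0]
[0.0257, 0.0153, 0.0, -0.0, -0.0, -0.0]
-- [ 0.4887 -0.3774  0.0357] 4 step 20.7 0.0
[-0.0, 0.0, 0.0207, -0.0, -0.0, -0.0]
[-0.0, 0.0, 0.0206, -0.0, -0.0, -0.0]
[-0.0, 0.0, 0.0207, -0.0, -0.0, -0.0]
[-0.0, 0.0, 0.0206, -0.0, -0.0, -0.0]
```

Emit:
apply_moves(
  targets=[
    [0, 0, -0.005, 0, 0, 0, 0],
    [0, 0, -0.005, 0, 0, 0, 0],
    [0, 0, 0, 0, 0, 0, 0],
    [0, 0, 0, -0.03, 0, 0, 0],
    [0, 0, 0, -0.03, 0, 0, 0],
    [0, 0.0257, 0.0155, 0, 0, 0, 0],
    [0, 0.0257, 0.0155, 0, 0, 0, 0],
    [0, 0.0257, 0.0155, 0, 0, 0, 0],
    [0, 0.0257, 0.0155, 0, 0, 0, 0],
    [0, 0.0257, 0.0155, 0, 0, 0, 0],
    [0, 0.0257, 0.0155, 0, 0, 0, 0],
    [0, 0.0257, 0.0155, 0, 0, 0, 0],
    [0, 0.0257, 0.0155, 0, 0, 0, 0],
    [0, 0.0257, 0.0155, 0, 0, 0, 0],
    [0, 0.0257, 0.0155, 0, 0, 0, 0],
    [0, 0.0257, 0.0155, 0, 0, 0, 0],
    [0, 0.0257, 0.0155, 0, 0, 0, 0],
    [0, 0, 0, 0, 0, 0, 0],
    [0, 0, 0, 0, 0, 0, 0],
  ],
)

```text
time_s: 9.77
tcp_pos: [0.4859, -0.3782, 0.1186]
eef_rot: [-180.0, 0.0, -94.6]
contact_force: [0.1, -0.3, -1.3]
gripper_width: 0.0217
gripper_force: 25.0
```

```bash
python3 - <<'E'
from h import *
t=capture("top");save(t,"t3.png",(230,60,470,240,3.3));P=cloud(t)
s=get_state();print(s["tcp_pos"],s["gripper_width"])
Z=P[:,:,2];mask=np.zeros((400,640),np.uint8)
mask[140:250,265:395]=((Z>.014)&(Z<.05))[140:250,265:395]
mo=cv2.morphologyEx(mask,cv2.MORPH_OPEN,np.ones((15,15)))
q=P[mo>0];print(cv2.minAreaRect((q[:,:2]*1000).astype(np.float32)))
E
```

```text
[ 0.48668998 -0.37748699  0.11862653] 0.02193080969684958
((563.9363403320312, 7.334327697753906), (217.74920654296875, 225.5186309814453), 85.80528259277344)
```

View pics/t3.png

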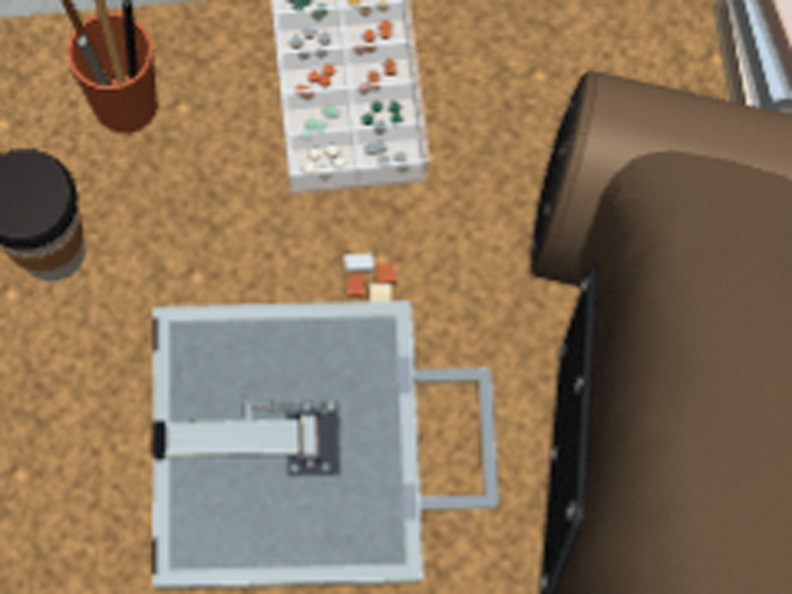

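All four chips are off, at (345–397, 255–300) beside the board. I'll check their heights and the board edge.

```bash
python3 - <<'E'
from h import *
t=capture("top");P=cloud(t);P0=np.load("c0.npz")["t"]
f=t["frame"]
for u in (300,320): 
  print(u,[(v,round(float(P[v,u,2])*1000),round(float(P0[v,u,2])*1000),round(float(P[v,u,0])*1000)) for v in range(146,162,2)])
hsv=cv2.cvtColor(f,cv2.COLOR_RGB2HSV);cm=np.zeros((400,640),np.uint8);cm[134:153,330:356]=1
q=P[134:153,330:356].reshape(-1,3);q=q[(q[:,2]>.005)]
print(np.round(q[:,:3]*1000)[::4])
d=np.abs(f[170:235,270:360].astype(int)-np.load("c0.npz")["tf"][170:235,270:360]).mean();print(d)
E
```

```text
300 [(146, 0, 0, 719), (148, -4, -4, 715), (150, -1, -1, 708), (152, 24, 18, 693), (154, 19, 23, 689), (156, 22, 24, 681), (158, 19, 20, 677), (160, 21, 20, 670)]
320 [(146, 3, -2, 713), (148, -2, 4, 708), (150, 2, 1, 701), (152, 22, 19, 688), (154, 23, 22, 681), (156, 20, 20, 677), (158, 19, 19, 671), (160, 21, 20, 664)]
[[ 732.  -61.   13.]
 [ 732.  -73.   10.]
 [ 730.  -84.   12.]
 [ 730.  -70.    7.]
 [ 729.  -81.    8.]
 [ 726.  -66.   13.]
 [ 724.  -78.   13.]
 [ 724.  -92.   11.]
 [ 723. -104.    9.]
 [ 723.  -69.   12.]
 [ 723.  -81.    7.]
 [ 720.  -95.   12.]
 [ 722.  -60.    8.]
 [ 720.  -75.    9.]
 [ 719.  -92.    8.]
 [ 718. -103.    7.]
 [ 716.  -92.    6.]
 [ 713. -102.   13.]
 [ 716.  -68.    6.]
 [ 713.  -91.    8.]
 [ 712.  -62.   11.]
 [ 711.  -74.    9.]
 [ 710.  -97.    7.]
 [ 708.  -65.   10.]
 [ 707.  -91.    6.]
 [ 706. -102.    6.]
 [ 706.  -70.    7.]
 [ 704.  -87.    7.]
 [ 704.  -61.    7.]
 [ 700.  -81.   12.]
 [ 698.  -92.   16.]
 [ 700.  -67.    8.]
 [ 694.  -86.   18.]
 [ 698.  -61.    6.]
 [ 697.  -72.    5.]
 [ 690.  -88.   20.]
 [ 689.  -82.   17.]
 [ 686.  -93.   22.]
 [ 687.  -56.   22.]
 [ 685.  -68.   23.]
 [ 685.  -79.   20.]
 [ 684.  -90.   20.]
 [ 683. -101.   20.]
 [ 684.  -45.   24.]
 [ 685.  -56.   20.]
 [ 682.  -67.   24.]
 [ 682.  -79.   20.]
 [ 680.  -90.   22.]
 [ 680. -101.   21.]]
21.071623931623932
```

Emit:
apply_moves(
  targets=[
    [0, 0, 0, 0.0206, 0, 0, 0],
    [0, 0, 0, 0.0206, 0, 0, 0],
    [0, 0, 0, 0.0206, 0, 0, 0],
    [0, 0, 0, 0.014, 0, 0, 0],
    [0, 0, 0, 0.007, 0, 0, 0],
    [0, 0, 0, 0, 0, 0, 0],
    [0, 0, 0, 0, 0, 0, 0],
  ],
)

```text
time_s: 10.45
tcp_pos: [0.4879, -0.3764, 0.0358]
eef_rot: [-180.0, -0.0, -94.4]
contact_force: [-1.2, 0.1, -1.0]
gripper_width: 0.0221
gripper_force: 25.0
```

```bash
python3 - <<'E'
from h import *
C=[capture("top") for _ in range(8)]
P=np.nanmedian([cloud(c) for c in C],0);f=np.mean([c["frame"] for c in C],0)
for v in range(134,156):
  print(v,' '.join(f"{P[v,u,2]*1000:4.0f}" for u in range(330,354)))
print("gray/sat")
for v in range(134,156): print(v,' '.join(f"{f[v,u].min():3.0f}" for u in range(330,354)))
print(P[148,345],P[150,345],P[152,345])
E
```

```text
134    0   -1   -2   -1    0   -1    0   -0   -3   -1   -0   -1   -1   -2   -0   -1   -0   -1    0   -1    0    0   -2   -0
135   -2    0   -1   -1   -1   -1   -0   -1   -2   -1    0   -1   -0    1   -2   -1   -1   -2    1   -1   -1    1    1   -1
136   -1    0   -2   -1   -0   -2   -0   -3    0   -1   -0   -2   -1   -1   -1   -1    0   -0   -2    0   -1   -2   -0    0
137   -0   -1   -1   -0    8    9    8    9    9   10    8   10    9   -0   -1    0   -1   -1   -1   -1   -0   -0   -1   -1
138   -1   -1   -1    0   10    9    9   10   10    9    9   10    9   -1   -1   -1   -0   -1   -0   -2   -1   -1   -2    0
139   -0   -1   -1   -1    9    9    8   10    8    9    9   10    8    0    8    8    8    9    9    7   -0    0   -0   -0
140   -0   -1   -0   -1    9    9    9    9    8   10   10    9    8   -1    9    8    8    9    8    9   -1   -0   -1   -1
141   -0   -0   -1   -2    7    8    8    8    6    6    6    6    6    1    8    7    7    8    8    8   -0   -0   -1   -1
142   -1   -2   -2   -1    1    1   -0    8    7    8   -1   -0   -1   -1   10    9    9    9    9    8   -1
[... 3250 characters left out ...]
79  77  78  71  69  72  72  65  67  73 162 188 186 185 184 182 136  87  78  82  88  88
151 122 123 123 123 125 126 127 143 148 148 149 152 184 199 198 198 198 201 189 181 179 180 184 184
152 186 186 185 186 186 187 188 188 189 188 188 190 193 193 194 194 194 192 192 191 191 191 191 191
153 190 191 191 191 191 191 191 191 191 191 190 190 191 190 190 190 190 190 191 191 190 190 190 190
154 192 192 192 192 192 193 192 192 192 191 191 191 191 190 190 190 189 190 190 191 190 190 190 189
155 191 190 185 182 182 182 182 182 182 181 181 181 176 173 173 173 173 173 173 179 188 190 189 189
[ 0.69341425 -0.08837239  0.01952941] [ 0.68835862 -0.08792996  0.01714889] [ 0.68112638 -0.08695337  0.0207881 ]
```

The last white chip, at about x 0.69, y −0.088, is leaning on the board's side with its top at 21 mm. I still hold the scraper, so I'll push this chip along and clear of the edge.

```bash
python3 - <<'E'
from h import *
r=Rt(-94.43);s=get_state();p=np.array(s["tcp_pos"])
np.set_printoptions(suppress=True)
plan([(p+[0,0,.084],r,3),(B(22,139,p[2]+.084),r,15),(B(22,139,.0465),r,3)])
E
```

```text
-- [ 0.4872 -0.3771  0.1199] 3 step 28.0 0.01
[0.0, -0.0, -0.028, -0.0001, -0.0, -0.0001]
[0.0, -0.0, -0.028, -0.0001, -0.0, -0.0001]
[0.0, -0.0, -0.028, -0.0001, -0.0001, -0.0001]
-- [ 0.7088 -0.0267  0.1199] 15 step 27.6 0.0
[-0.0244, -0.0129, 0.0, 0.0, 0.0, 0.0]
[-0.0245, -0.013, 0.0, 0.0, 0.0, 0.0]
[-0.0244, -0.0129, 0.0, 0.0, 0.0, 0.0]
[-0.0244, -0.0129, 0.0, 0.0, 0.0, 0.0]
[-0.0245, -0.0129, 0.0, 0.0, 0.0, 0.0]
[-0.0244, -0.013, 0.0, 0.0, 0.0, 0.0]
[-0.0244, -0.0129, 0.0, 0.0, 0.0, 0.0]
[-0.0245, -0.0129, 0.0, 0.0, 0.0, 0.0]
[-0.0244, -0.0129, 0.0, 0.0, 0.0, 0.0]
[-0.0244, -0.013, 0.0, 0.0, 0.0, 0.0]
[-0.0244, -0.0129, 0.0, 0.0, 0.0, 0.0]
[-0.0245, -0.0129, 0.0, 0.0, 0.0, 0.0]
[-0.0244, -0.0129, 0.0, 0.0, 0.0, 0.0]
[-0.0244, -0.013, 0.0, 0.0, 0.0, 0.0]
[-0.0245, -0.0129, 0.0, 0.0, 0.0, 0.0]
-- [ 0.7088 -0.0267  0.0465] 3 step 24.5 0.0
[0.0, -0.0, 0.0245, 0.0, 0.0, 0.0]
[0.0, -0.0, 0.0244, 0.0, 0.0, 0.0]
[0.0, -0.0, 0.0245, 0.0, 0.0, 0.0]
```

Emit:
apply_moves(
  targets=[
    [0, 0, 0, -0.028, 0, 0, 0],
    [0, 0, 0, -0.028, 0, 0, 0],
    [0, 0, 0, -0.028, 0, 0, 0],
    [0, -0.0244, -0.0129, 0, 0, 0, 0],
    [0, -0.0244, -0.0129, 0, 0, 0, 0],
    [0, -0.0244, -0.0129, 0, 0, 0, 0],
    [0, -0.0244, -0.0129, 0, 0, 0, 0],
    [0, -0.0244, -0.0129, 0, 0, 0, 0],
    [0, -0.0244, -0.0129, 0, 0, 0, 0],
    [0, -0.0244, -0.0129, 0, 0, 0, 0],
    [0, -0.0244, -0.0129, 0, 0, 0, 0],
    [0, -0.0244, -0.0129, 0, 0, 0, 0],
    [0, -0.0244, -0.0129, 0, 0, 0, 0],
    [0, -0.0244, -0.0129, 0, 0, 0, 0],
    [0, -0.0244, -0.0129, 0, 0, 0, 0],
    [0, -0.0244, -0.0129, 0, 0, 0, 0],
    [0, -0.0244, -0.0129, 0, 0, 0, 0],
    [0, -0.0244, -0.0129, 0, 0, 0, 0],
    [0, 0, 0, 0, 0, 0, 0],
    [0, 0, 0, 0, 0, 0, 0],
  ],
)

```text
time_s: 12.52
tcp_pos: [0.7088, -0.0258, 0.1191]
eef_rot: [180.0, -0.0, -94.3]
contact_force: [0.1, -2.3, -0.3]
gripper_width: 0.0219
gripper_force: 25.0
```

Emit:
apply_moves(
  targets=[
    [0, 0, 0, 0.03, 0, 0, 0],
    [0, 0, 0, 0.025, 0, 0, 0],
    [0, 0, 0, 0.012, 0, 0, 0],
    [0, 0, 0, 0.0062, 0, 0, 0],
    [0, 0, 0, 0, 0, 0, 0],
    [0, 0, 0, 0, 0, 0, 0],
  ],
)

```text
time_s: 13.02
tcp_pos: [0.7089, -0.0277, 0.0473]
eef_rot: [-180.0, -0.0, -94.5]
contact_force: [0.0, 0.7, -0.0]
gripper_width: 0.0215
gripper_force: 25.0
```

Now I push along +x_b (tool +x) by 78 mm, then lift 70 mm.

Emit:
apply_moves(
  targets=[
    [0, 0.006, 0, 0, 0, 0, 0],
    [0, 0.006, 0, 0, 0, 0, 0],
    [0, 0.006, 0, 0, 0, 0, 0],
    [0, 0.006, 0, 0, 0, 0, 0],
    [0, 0.006, 0, 0, 0, 0, 0],
    [0, 0.006, 0, 0, 0, 0, 0],
    [0, 0.006, 0, 0, 0, 0, 0],
    [0, 0.006, 0, 0, 0, 0, 0],
    [0, 0.006, 0, 0, 0, 0, 0],
    [0, 0.006, 0, 0, 0, 0, 0],
    [0, 0.006, 0, 0, 0, 0, 0],
    [0, 0.006, 0, 0, 0, 0, 0],
    [0, 0.006, 0, 0, 0, 0, 0],
    [0, 0, 0, 0, 0, 0, 0],
    [0, 0, 0, -0.035, 0, 0, 0],
    [0, 0, 0, -0.035, 0, 0, 0],
    [0, 0, 0, 0, 0, 0, 0],
  ],
)

```text
time_s: 14.43
tcp_pos: [0.7065, -0.1053, 0.1243]
eef_rot: [-179.4, -0.0, -94.4]
contact_force: [1.7, 0.2, 1.1]
gripper_width: 0.0215
gripper_force: 25.0
```

```bash
python3 - <<'E'
from h import *
r=Rt(-94.43);s=get_state();p=np.array(s["tcp_pos"]);print(p)
plan([(np.array([.4887,-.3774,p[2]]),r,12)])
E
```

```text
[ 0.70645697 -0.10533513  0.1243372 ]
-- [ 0.4887 -0.3774  0.1243] 12 step 29.0 0.05
[0.024, 0.0164, -0.0002, -0.0006, -0.0, 0.0001]
[0.024, 0.0163, -0.0001, -0.0005, -0.0, 0.0]
[0.024, 0.0164, -0.0002, -0.0006, -0.0, 0.0001]
[0.024, 0.0163, -0.0001, -0.0006, -0.0001, 0.0]
[0.024, 0.0164, -0.0001, -0.0005, 0.0, 0.0001]
[0.024, 0.0164, -0.0001, -0.0006, 0.0, 0.0]
[0.024, 0.0163, -0.0001, -0.0006, -0.0, 0.0001]
[0.024, 0.0164, -0.0, -0.0005, -0.0, 0.0]
[0.0239, 0.0163, -0.0001, -0.0006, -0.0, 0.0001]
[0.0241, 0.0164, -0.0, -0.0006, -0.0001, 0.0001]
[0.024, 0.0163, -0.0001, -0.0005, 0.0, 0.0]
[0.024, 0.0164, 0.0, -0.0006, 0.0, 0.0001]
```

Emit:
apply_moves(
  targets=[
    [0, 0.024, 0.0164, 0, 0, 0, 0],
    [0, 0.024, 0.0164, 0, 0, 0, 0],
    [0, 0.024, 0.0164, 0, 0, 0, 0],
    [0, 0.024, 0.0164, 0, 0, 0, 0],
    [0, 0.024, 0.0164, 0, 0, 0, 0],
    [0, 0.024, 0.0164, 0, 0, 0, 0],
    [0, 0.024, 0.0164, 0, 0, 0, 0],
    [0, 0.024, 0.0164, 0, 0, 0, 0],
    [0, 0.024, 0.0164, 0, 0, 0, 0],
    [0, 0.024, 0.0164, 0, 0, 0, 0],
    [0, 0.024, 0.0164, 0, 0, 0, 0],
    [0, 0.024, 0.0164, 0, 0, 0, 0],
    [0, 0, 0, 0, 0, 0, 0],
    [0, 0, 0, 0, 0, 0, 0],
    [0, 0, 0, 0, 0, 0, 0],
  ],
)

```text
time_s: 15.68
tcp_pos: [0.484, -0.3769, 0.1166]
eef_rot: [-180.0, -0.0, -94.5]
contact_force: [-0.1, 0.2, -1.6]
gripper_width: 0.022
gripper_force: 25.0
```

```bash
python3 - <<'E'
from h import *
s=get_state();print(s["tcp_pos"],s["eef_rot"],s["contact_force"])
C=[capture("top") for _ in range(6)]
P=np.nanmedian([cloud(c) for c in C],0);Z=P[...,2]
P0=np.load("c0.npz")["t"]
mask=np.zeros((400,640),np.uint8);mask[125:250,265:400]=((Z>.015)&(Z<.05))[125:250,265:400]
n,l,st,_=cv2.connectedComponentsWithStats(cv2.morphologyEx(mask,cv2.MORPH_OPEN,np.ones((9,9))))
q=P[l==1+st[1:,4].argmax()];print(cv2.minAreaRect((q[:,:2]*1000).astype(np.float32)))
k=np.zeros((400,640),np.uint8);k[120:151,325:400]=(Z>.004)[120:151,325:400]
n,l,st,_=cv2.connectedComponentsWithStats(k)
for i in range(1,n):
  if st[i,4]>5: print(st[i],np.round(P[l==i].mean(0),3),P[l==i][:,2].max())
o=np.mean([c["frame"] for c in C],0).astype(np.uint8)[110:250,255:405,::-1];cv2.imwrite("pics/t4.png",cv2.resize(o,None,fx=4,fy=4,interpolation=2))
E
```

```text
[ 0.483984   -0.37687037  0.11662254] [-1.79965753e+02 -8.63940887e-03 -9.44838493e+01] [-0.11894779  0.1846704  -1.6172202 ]
((572.0042114257812, 5.6569061279296875), (219.31240844726562, 240.0934600830078), 85.85591125488281)
[389 120  11  28 274] [ 0.536 -0.124  0.486] 0.5137777398761892
[334 137   9  12  78] [ 0.719 -0.07   0.009] 0.010853110171076708
[344 139   6   7  38] [ 0.716 -0.095  0.008] 0.010385021718979481
[351 145   7   6  42] [ 0.697 -0.115  0.008] 0.010002376027785975
```

View pics/t4.png

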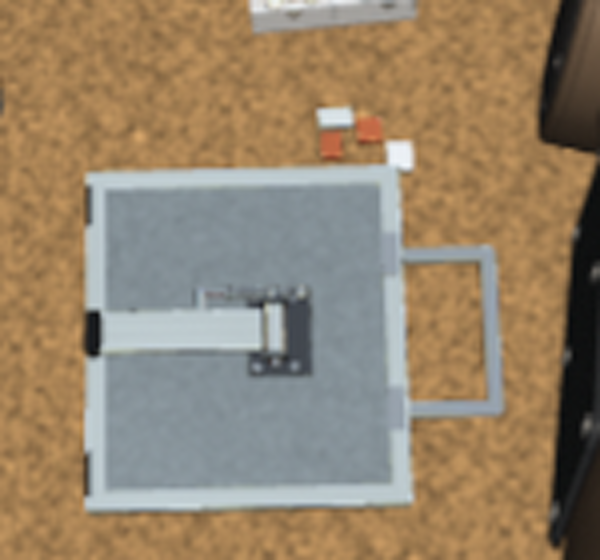

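All four chips now lie flat and clear of the board (318–412, 108–170), and the board hasn't moved. I'll put the scraper down.

Emit:
apply_moves(
  targets=[
    [0, 0, 0, 0.025, 0, 0, 0],
    [0, 0, 0, 0.025, 0, 0, 0],
    [0, 0, 0, 0.018, 0, 0, 0],
    [0, 0, 0, 0.008, 0, 0, 0],
    [0, 0, 0, 0.005, 0, 0, 0],
    [0, 0, 0, 0, 0, 0, 0],
    [0, 0, 0, 0, 0, 0, 0],
    [0, 0, 0, 0, 0, 0, 0],
    [1, 0, 0, 0, 0, 0, 0],
    [1, 0, 0, 0, 0, 0, 0],
    [1, 0, 0, 0, 0, 0, 0],
    [1, 0, 0, 0, 0, 0, 0],
    [1, 0, 0, 0, 0, 0, 0],
    [1, 0, 0, 0, 0, 0, 0],
    [1, 0, 0, -0.02, 0, 0, 0],
    [1, 0, 0, -0.03, 0, 0, 0],
    [1, 0, 0, -0.03, 0, 0, 0],
  ],
)

```text
time_s: 17.4
tcp_pos: [0.483, -0.3765, 0.1154]
eef_rot: [179.8, 0.0, -94.5]
contact_force: [0.8, -0.8, -0.2]
gripper_width: 0.0762
gripper_force: 0.0
```

```bash
sed -i 's/94\.43/94.3/g; s/O=np.array(\[.5719,.0060,0\])/O=np.array([.572,.0058,0])/' h.py; python3 - <<'E'
from h import *
s=get_state();p=np.array(s["tcp_pos"]);print(p,s["gripper_width"])
r=Rt(-94.3)
plan([(B(-76,0,p[2]),r,14)])
c=B(-76,0,.045)
E
```

```text
[ 0.48297306 -0.37650201  0.11541437] 0.0762400545568221
-- [0.5777 0.0816 0.1154] 14 step 33.4 0.02
[-0.0331, -0.0042, 0.0, 0.0001, 0.0, -0.0001]
[-0.0332, -0.0042, 0.0, 0.0001, 0.0001, -0.0001]
[-0.0331, -0.0042, 0.0, 0.0002, 0.0, -0.0002]
[-0.0332, -0.0043, 0.0, 0.0001, 0.0, -0.0001]
[-0.0331, -0.0042, 0.0001, 0.0001, 0.0001, -0.0001]
[-0.0332, -0.0042, -0.0, 0.0001, 0.0, -0.0001]
[-0.0331, -0.0043, -0.0, 0.0002, 0.0, -0.0002]
[-0.0332, -0.0042, -0.0, 0.0001, 0.0001, -0.0001]
[-0.0331, -0.0043, -0.0, 0.0001, 0.0, -0.0001]
[-0.0331, -0.0042, -0.0, 0.0001, 0.0, -0.0001]
[-0.0332, -0.0043, -0.0, 0.0002, 0.0001, -0.0002]
[-0.0331, -0.0043, 0.0, 0.0001, 0.0, -0.0001]
[-0.0332, -0.0042, 0.0, 0.0001, 0.0, -0.0001]
[-0.0331, -0.0043, 0.0, 0.0001, 0.0001, -0.0001]
```

Emit:
apply_moves(
  targets=[
    [0.6, -0.0331, -0.0042, 0, 0, 0, 0],
    [0.6, -0.0331, -0.0042, 0, 0, 0, 0],
    [0.6, -0.0331, -0.0042, 0, 0, 0, 0],
    [0.6, -0.0331, -0.0042, 0, 0, 0, 0],
    [0.6, -0.0331, -0.0042, 0, 0, 0, 0],
    [0.6, -0.0331, -0.0042, 0, 0, 0, 0],
    [0.6, -0.0331, -0.0042, 0, 0, 0, 0],
    [0.6, -0.0331, -0.0042, 0, 0, 0, 0],
    [0.6, -0.0331, -0.0042, 0, 0, 0, 0],
    [0.6, -0.0331, -0.0042, 0, 0, 0, 0],
    [0.6, -0.0331, -0.0042, 0, 0, 0, 0],
    [0.6, -0.0331, -0.0042, 0, 0, 0, 0],
    [0.6, -0.0331, -0.0042, 0, 0, 0, 0],
    [0.6, -0.0331, -0.0042, 0, 0, 0, 0],
    [0.6, 0, 0, 0, 0, 0, 0],
    [0.6, 0, 0, 0, 0, 0, 0],
    [0.6, 0, 0, 0, 0, 0, 0],
  ],
)

```text
time_s: 18.82
tcp_pos: [0.578, 0.0807, 0.1152]
eef_rot: [180.0, -0.0, -94.4]
contact_force: [-0.2, 0.1, 0.3]
gripper_width: 0.0528
gripper_force: 0.0
```

```bash
python3 - <<'E'
from h import *
t=capture("side");P=cloud(t)
s=get_state();p=np.array(s["tcp_pos"]);print(p,s["gripper_width"],s["eef_rot"])
print((p-B(-76,0,.045)))
# scraper check
q=P[140:170,368:392].reshape(-1,3);q=q[q[:,2]>.01];print(q.mean(0),q.max(0),q.min(0))
E
```

```text
[0.57796921 0.08013081 0.11527709] 0.052716805198053586 [ 1.79964639e+02 -1.48677456e-02 -9.44681080e+01]
[ 0.00027083 -0.00145526  0.07027709]
[ 0.4835286  -0.3631744   0.03177807] [ 0.50100595 -0.34198728  0.04777991] [ 0.46981537 -0.40117315  0.01000063]
```

Emit:
apply_moves(
  targets=[
    [0.6, 0, 0, 0.025, 0, 0, 0],
    [0.6, 0, 0, 0.025, 0, 0, 0],
    [0.6, 0, 0, 0.014, 0, 0, 0],
    [0.6, 0, 0, 0.0072, 0, 0, 0],
    [0.6, 0, 0, 0, 0, 0, 0],
    [0, 0, 0, 0, 0, 0, 0],
    [0, 0, 0, 0, 0, 0, 0],
    [0, 0, 0, 0, 0, 0, 0],
    [0, 0, 0, 0, 0, 0, 0],
    [0, 0, 0, 0, 0, 0, 0],
    [0, 0, 0, 0, 0, 0, 0],
    [0, 0, 0, 0, 0, 0, 0],
    [0, 0, 0, 0, 0, 0, 0],
  ],
  newtons=15,
)

```text
time_s: 19.95
tcp_pos: [0.5773, 0.0807, 0.045]
eef_rot: [179.9, -0.0, -94.5]
contact_force: [-5.6, 1.7, 6.3]
gripper_width: 0.0277
gripper_force: 15.0
```

```bash
python3 - <<'E'
from h import *
s=get_state();p=np.array(s["tcp_pos"]);print(p,s["gripper_width"],s["gripper_force"],s["contact_force"],s["eef_rot"])
r=Rt(-94.3);H=B(20,0,.032)
# rotate the TCP about the hinge axis (along YB); foot (-XB side) goes up
d=p-H; w=[]
for th in np.arange(.05,.661,.05):
    Q=R.from_rotvec(YB*th)
    w.append((H+Q.apply(d),Q*r,1))
print(R.from_rotvec(YB*.1).apply(-XB))
plan(w)
E
```

```text
[0.57727199 0.08069637 0.0449554 ] 0.027707598715194282 15.005116313695908 [-5.62447833  1.68724541  6.31288241] [ 1.79922959e+02 -4.30425110e-03 -9.44646341e+01]
[0.07460415 0.99220336 0.09983342]
-- [0.5772 0.0799 0.0497] 1 step 4.8 2.87
[0.0008, 0.0, -0.0047, 0.0008, -0.0319, -0.0019]
-- [0.5771 0.0789 0.0544] 1 step 4.8 2.86
[0.0007, 0.0, -0.0048, 0.0, -0.0318, 0.0]
-- [0.577  0.0777 0.059 ] 1 step 4.8 2.87
[0.0008, 0.0, -0.0047, 0.0, -0.0318, 0.0]
-- [0.5769 0.0762 0.0636] 1 step 4.8 2.87
[0.0008, 0.0, -0.0047, 0.0, -0.0319, 0.0]
-- [0.5768 0.0746 0.0681] 1 step 4.8 2.86
[0.0007, 0.0, -0.0048, 0.0, -0.0318, 0.0]
-- [0.5767 0.0726 0.0725] 1 step 4.8 2.86
[0.0008, 0.0, -0.0047, 0.0, -0.0318, 0.0]
-- [0.5765 0.0705 0.0768] 1 step 4.8 2.87
[0.0008, 0.0, -0.0048, 0.0, -0.0319, 0.0]
-- [0.5763 0.0682 0.081 ] 1 step 4.7 2.86
[0.0007, 0.0, -0.0047, 0.0, -0.0318, 0.0]
-- [0.5761 0.0656 0.085 ] 1 step 4.8 2.86
[0.0008, 0.0, -0.0047, 0.0, -0.0318, 0.0]
-- [0.5759 0.0629 0.089 ] 1 step 4.8 2.87
[0.0008, 0.0, -0.0048, 0.0, -0.0319, 0.0]
-- [0.5757 0.06   0.0927] 1 step 4.7 2.86
[0.0007, 0.0, -0.0047, 0.0, -0.0318, 0.0]
-- [0.5755 0.0568 0.0964] 1 step 4.8 2.86
[0.0008, 0.0, -0.0047, 0.0, -0.0318, 0.0]
-- [0.5752 0.0535 0.0999] 1 step 4.8 2.87
[0.0008, 0.0, -0.0048, 0.0, -0.0318, 0.0]
```

Emit:
apply_moves(
  targets=[
    [0, 0.0004, 0.0003, -0.0024, 0, -0.016, 0],
    [0, 0.0004, 0.0003, -0.0024, 0, -0.016, 0],
    [0, 0.0008, 0, -0.0047, 0, -0.0318, 0],
    [0, 0.0008, 0, -0.0047, 0, -0.0318, 0],
    [0, 0.0008, 0, -0.0047, 0, -0.0318, 0],
    [0, 0.0008, 0, -0.0047, 0, -0.0318, 0],
  ],
)

```text
time_s: 20.45
tcp_pos: [0.5766, 0.0748, 0.0679]
eef_rot: [180.0, 14.5, -94.4]
contact_force: [-2.3, -2.1, -1.2]
gripper_width: 0.0279
gripper_force: 15.0
```

Emit:
apply_moves(
  targets=[
    [0, 0.0008, 0, -0.0047, 0, -0.0318, 0],
    [0, 0.0008, 0, -0.0047, 0, -0.0318, 0],
    [0, 0.0008, 0, -0.0047, 0, -0.0318, 0],
    [0, 0.0008, 0, -0.0047, 0, -0.0318, 0],
    [0, 0.0008, 0, -0.0047, 0, -0.0318, 0],
    [0, 0.0008, 0, -0.0047, 0, -0.0318, 0],
    [0, 0.0008, 0, -0.0047, 0, -0.0318, 0],
    [0, 0, 0, 0, 0, 0, 0],
    [0, 0, 0, 0, 0, 0, 0],
  ],
)

```text
time_s: 21.2
tcp_pos: [0.5753, 0.0567, 0.0959]
eef_rot: [179.9, 34.5, -94.6]
contact_force: [-4.5, 3.5, 3.6]
gripper_width: 0.0281
gripper_force: 15.0
```

Emit:
apply_moves(
  targets=[
    [0.6, 0, 0, 0, 0, 0, 0],
    [0.6, 0, 0, 0, 0, 0, 0],
    [0.6, 0, 0, 0, 0, 0, 0],
    [0.6, 0, 0, 0, 0, 0, 0],
    [0.6, 0, 0, -0.02, 0, 0, 0],
    [0.6, 0, 0, -0.03, 0, 0, 0],
    [0.6, 0, 0, -0.03, 0, 0, 0],
    [0.6, 0, 0, 0, 0, 0, 0],
  ],
)

```text
time_s: 21.87
tcp_pos: [0.5747, 0.0086, 0.166]
eef_rot: [-179.5, 34.2, -94.2]
contact_force: [0.7, -0.2, 0.3]
gripper_width: 0.0526
gripper_force: 0.0
```

```bash
python3 - <<'E'
from h import *
r=Rt(-4.3);s=get_state();p=np.array(s["tcp_pos"]);print(p,s["eef_rot"])
plan([(B(60,0,.20),Rt(-49,0),9),(B(170,0,.12),r,7)])
E
```

```text
[0.57474964 0.0086417  0.16598202] [-179.47492266   34.20459218  -94.17298795]
-- [ 0.5675 -0.054   0.2   ] 9 step 8.0 6.25
[0.0037, 0.0002, -0.0071, -0.0172, 0.0398, -0.0543]
[0.004, 0.0008, -0.0068, -0.0173, 0.0397, -0.0542]
[0.0044, 0.0013, -0.0065, -0.0172, 0.0398, -0.0543]
[0.0047, 0.0018, -0.0062, -0.0172, 0.0397, -0.0542]
[0.0048, 0.0024, -0.0058, -0.0173, 0.0398, -0.0543]
[0.005, 0.003, -0.0055, -0.0172, 0.0397, -0.0543]
[0.005, 0.0036, -0.005, -0.0172, 0.0398, -0.0542]
[0.005, 0.0041, -0.0047, -0.0173, 0.0397, -0.0543]
[0.0049, 0.0047, -0.0042, -0.0172, 0.0398, -0.0543]
-- [ 0.5593 -0.1637  0.12  ] 7 step 19.4 6.39
[0.0111, 0.0112, 0.0114, 0.0, -0.0, -0.0709]
[0.0097, 0.0123, 0.0115, 0.0, -0.0, -0.071]
[0.0083, 0.0133, 0.0114, 0.0, -0.0, -0.0709]
[0.0068, 0.0142, 0.0114, 0.0, -0.0, -0.071]
[0.0051, 0.0148, 0.0114, 0.0, -0.0, -0.0709]
[0.0035, 0.0153, 0.0115, 0.0, -0.0, -0.071]
[0.0018, 0.0157, 0.0114, 0.0, -0.0, -0.0709]
```

Emit:
apply_moves(
  targets=[
    [0.6, 0.0037, 0.0002, -0.0071, -0.0172, 0.0398, -0.0543],
    [0.6, 0.004, 0.0008, -0.0068, -0.0172, 0.0398, -0.0543],
    [0.6, 0.0044, 0.0013, -0.0065, -0.0172, 0.0398, -0.0543],
    [0.6, 0.0047, 0.0018, -0.0062, -0.0172, 0.0398, -0.0543],
    [0.6, 0.0048, 0.0024, -0.0058, -0.0172, 0.0398, -0.0543],
    [0.6, 0.005, 0.003, -0.0055, -0.0172, 0.0398, -0.0543],
    [0.6, 0.005, 0.0036, -0.005, -0.0172, 0.0398, -0.0543],
    [0.6, 0.005, 0.0041, -0.0047, -0.0172, 0.0398, -0.0543],
    [0.6, 0.0049, 0.0047, -0.0042, -0.0172, 0.0398, -0.0543],
    [0.6, 0.0111, 0.0112, 0.0114, 0, 0, -0.071],
    [0.6, 0.0097, 0.0123, 0.0114, 0, 0, -0.071],
    [0.6, 0.0083, 0.0133, 0.0114, 0, 0, -0.071],
    [0.6, 0.0068, 0.0142, 0.0114, 0, 0, -0.071],
    [0.6, 0.0051, 0.0148, 0.0114, 0, 0, -0.071],
    [0.6, 0.0035, 0.0153, 0.0114, 0, 0, -0.071],
    [0.6, 0.0018, 0.0157, 0.0114, 0, 0, -0.071],
    [0.5, 0, 0, 0, 0, 0, 0],
    [0.5, 0, 0, 0, 0, 0, 0],
    [0.5, 0, 0, 0, 0, 0, 0],
  ],
)

```text
time_s: 23.45
tcp_pos: [0.5572, -0.1605, 0.1155]
eef_rot: [-179.9, 0.3, -4.4]
contact_force: [0.2, -0.5, -0.2]
gripper_width: 0.0449
gripper_force: 0.0
```

```bash
python3 - <<'E'
from h import *
s=get_state();p=np.array(s["tcp_pos"]);print(p,s["eef_rot"],s["gripper_width"],s["joints"])
C=[capture("side") for _ in range(5)]
P=np.nanmedian([cloud(c) for c in C],0)
t=capture("top")
a=cv2.resize(t["frame"][110:250,255:405,::-1],(400,373),interpolation=2)
b=cv2.resize(C[0]["frame"][150:290,235:385,::-1],(400,373),interpolation=2)
cv2.imwrite("pics/k.png",np.hstack([a,b]))
plan([(B(170,0,.12),Rt(-4.3),1)])
# board fit in side cloud: points z~.022
Q=(P-O);xb=Q@XB;yb=Q@YB;z=P[...,2]
m=(z>.017)&(z<.027)&(abs(xb)<135)&(abs(yb)<.14)&(abs(xb)<.13)
m=cv2.morphologyEx(m.astype(np.uint8),cv2.MORPH_OPEN,np.ones((5,5)))>0
print("board ext xb",np.percentile(xb[m],[.5,99.5]),"yb",np.percentile(yb[m],[.5,99.5]))
m=(abs(yb)<.02)&(xb<.0)&(xb>-.13)&(z>.05)&(z<.13);print("leg",m.sum(),P[m].max(0) if m.any() else 0, xb[m].min() if m.any() else 0)
m=(xb>.15)&(xb<.19)&(abs(yb)<.06)&(z>.008)&(z<.03);print("bar",m.sum(),np.median(xb[m]),yb[m].min(),yb[m].max(),np.median(z[m]))
E
```

```text
[ 0.55720603 -0.16054023  0.11546753] [-179.87435793    0.34699407   -4.37068107] 0.04493235320288947 [  3.13094546  18.57716852 -20.77898237  -0.21866713 -50.97167461
  82.63617475]
-- [ 0.5593 -0.1637  0.12  ] 1 step 6.0 0.37
[0.0024, 0.0032, -0.0044, -0.0015, 0.0037, 0.0008]
board ext xb [-0.11207166  0.10606042] yb [-0.11906009  0.11807058]
leg 162 [0.59327515 0.09213311 0.11461289] -0.08633263201950547
bar 161 0.16336777249990295 -0.05995055305650776 0.05888631152723646 0.01726610318044841
```

View pics/k.png

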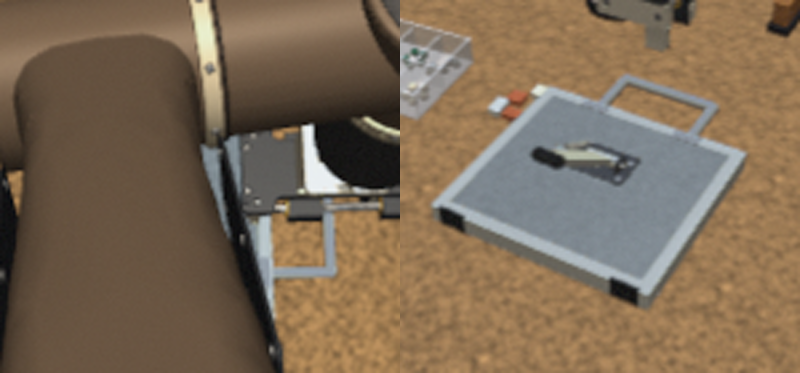

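The side view shows the kickstand open, with its foot at (548,155), which measures z ≈ 0.107 as expected. The gripper is above the handle bar.

Emit:
apply_moves(
  targets=[
    [0.5, 0.0023, 0.001, 0.02, -0.0015, 0.0037, 0],
    [0.5, 0, 0, 0.03, 0, 0, 0],
    [0.5, 0, 0, 0.025, 0, 0, 0],
    [0.5, 0, 0, 0.012, 0, 0, 0],
    [0.5, 0, 0, 0.006, 0, 0, 0],
    [0.5, 0, 0, 0, 0, 0, 0],
    [0.5, 0, 0, 0, 0, 0, 0],
  ],
  newtons=20,
)

```text
time_s: 24.33
tcp_pos: [0.5593, -0.1618, 0.0226]
eef_rot: [180.0, 0.0, -4.2]
contact_force: [-0.7, 0.0, 0.6]
gripper_width: 0.0438
gripper_force: 0.0
```

Emit:
apply_moves(
  targets=[
    [0, 0, 0, 0, 0, 0, 0],
    [0, 0, 0, 0, 0, 0, 0],
    [0, 0, 0, 0, 0, 0, 0],
    [0, 0, 0, 0, 0, 0, 0],
    [0, 0, 0, 0, 0, 0, 0],
    [0, 0, 0, 0, 0, 0, 0],
    [0, 0, 0, 0, 0, 0, 0],
    [0, 0, 0, 0, 0, 0, 0],
  ],
  newtons=20,
)

```text
time_s: 25.0
tcp_pos: [0.5589, -0.1624, 0.0225]
eef_rot: [180.0, 0.0, -4.2]
contact_force: [-0.6, -4.5, 4.6]
gripper_width: 0.0114
gripper_force: 20.0
```

```bash
cat >> h.py <<'E'
def bar(th):
    """bar (s along XB from the bottom edge, z), th = board angle rad"""
    if th<=np.pi/2: return .28*np.cos(th)-.014*np.sin(th), .28*np.sin(th)+.014*np.cos(th)
    f=th-np.pi/2; return -.022+.008*np.cos(f)-.28*np.sin(f), .28*np.cos(f)+.008*np.sin(f)
E
python3 - <<'E'
from h import *
s=get_state();p=np.array(s["tcp_pos"]);print(p,s["eef_rot"],s["gripper_width"],s["gripper_force"],s["contact_force"])
a=s["eef_rot"][2]
# tool y=XB approx, tool z down ; print increments
T=np.linspace(0,np.pi/2+.29,46);prev=bar(0)
for t in T[1:]:
    b=bar(t);print(round(np.degrees(t),1),round(b[0]-prev[0],4),round(-(b[1]-prev[1]),4));prev=b
E
```

```text
[ 0.55885733 -0.16235631  0.02251116] [ 1.79973352e+02  3.70507342e-02 -4.23057817e+00] 0.011422583626126005 19.999767243862152 [-0.56341777 -4.4595979   4.59240953]
2.4 -0.0008 -0.0116
4.7 -0.0013 -0.0115
7.1 -0.0018 -0.0115
9.5 -0.0022 -0.0114
11.8 -0.0027 -0.0113
14.2 -0.0032 -0.0111
16.6 -0.0036 -0.011
19.0 -0.0041 -0.0108
21.3 -0.0045 -0.0107
23.7 -0.005 -0.0105
26.1 -0.0054 -0.0103
28.4 -0.0058 -0.01
30.8 -0.0062 -0.0098
33.2 -0.0066 -0.0095
35.5 -0.007 -0.0092
37.9 -0.0074 -0.0089
40.3 -0.0077 -0.0086
42.6 -0.0081 -0.0083
45.0 -0.0084 -0.008
47.4 -0.0088 -0.0076
49.8 -0.0091 -0.0072
52.1 -0.0094 -0.0068
54.5 -0.0096 -0.0065
56.9 -0.0099 -0.006
59.2 -0.0101 -0.0056
61.6 -0.0104 -0.0052
64.0 -0.0106 -0.0048
66.3 -0.0107 -0.0043
68.7 -0.0109 -0.0039
71.1 -0.0111 -0.0034
73.4 -0.0112 -0.003
75.8 -0.0113 -0.0025
78.2 -0.0114 -0.002
80.6 -0.0115 -0.0016
82.9 -0.0115 -0.0011
85.3 -0.0116 -0.0006
87.7 -0.0116 -0.0001
90.0 -0.0116 0.0003
92.4 -0.0116 -0.0001
94.8 -0.0116 0.0004
97.1 -0.0115 0.0009
99.5 -0.0115 0.0013
101.9 -0.0114 0.0018
104.2 -0.0114 0.0023
106.6 -0.0112 0.0028
```

Emit:
apply_moves(
  targets=[
    [0, 0, 0.0002, -0.0116, 0, 0, 0],
    [0, 0, -0.0013, -0.0115, 0, 0, 0],
    [0, 0, -0.0018, -0.0115, 0, 0, 0],
    [0, 0, -0.0022, -0.0114, 0, 0, 0],
    [0, 0, -0.0027, -0.0113, 0, 0, 0],
    [0, 0, -0.0032, -0.0111, 0, 0, 0],
    [0, 0, 0, 0, 0, 0, 0],
    [0, 0, 0, 0, 0, 0, 0],
  ],
)

```text
time_s: 25.67
tcp_pos: [0.5605, -0.1508, 0.0917]
eef_rot: [180.0, -0.1, -4.2]
contact_force: [0.8, -2.3, -3.4]
gripper_width: 0.0112
gripper_force: 20.0
```

```bash
cat > chk.py <<'E'
from h import *
s=get_state();print(s["tcp_pos"],s["eef_rot"],s["gripper_width"],s["contact_force"],s["moment"],s["joints"].round(1))
P=np.nanmedian([cloud(capture("side")) for _ in range(4)],0)
Q=P-O;xb=Q@XB;yb=Q@YB;z=P[...,2]
# bottom edge: points near table line in front: z>4mm, smallest xb
m=(abs(yb)<.115)&(abs(yb)>.03)&(xb>-.17)&(xb<-.05)&(z>.004)&(z<.06)
print("bottom xb min",np.percentile(xb[m],[1,5,20]) if m.any() else None)
# back plane fit
m=(abs(yb)<.1)&(abs(yb)>.045)&(xb>-.25)&(xb<.1)&(z>.03)&(z<.21)
if m.sum()>50:
    X=np.c_[xb[m],z[m]];c=np.median(X,0)
    l=cv2.fitLine(X.astype(np.float32),cv2.DIST_HUBER,0,1e-4,1e-4).ravel()
    print("back angle",np.degrees(np.arctan2(l[1],l[0]))%180,"n",m.sum(),"xb at z0",l[2]-l[3]*l[0]/l[1])
m=(abs(yb)<.03)&(xb<-.12)&(xb>-.3)&(z>.003)&(z<.15)
print("leg lowest",(P[m][:,2].min(),xb[m].min(),m.sum()) if m.any() else None)
E
python3 chk.py
```

```text
[ 0.56051315 -0.15083388  0.09166314] [ 1.79998864e+02 -9.46566269e-02 -4.19496536e+00] 0.011194558239976636 [ 0.78814005 -2.27463254 -3.36280762] [-1.19842358 -0.11424401 -0.04095016] [  4.2  20.  -22.6   0.  -47.4  81.5]
bottom xb min [-0.11807195 -0.11676245 -0.11076427]
back angle 13.968403 n 2166 xb at z0 -0.19929038
leg lowest None
```

Emit:
apply_moves(
  targets=[
    [0, 0, -0.0036, -0.011, 0, 0, 0],
    [0, 0, -0.0041, -0.0108, 0, 0, 0],
    [0, 0, -0.0045, -0.0107, 0, 0, 0],
    [0, 0, -0.005, -0.0105, 0, 0, 0],
    [0, 0, -0.0054, -0.0103, 0, 0, 0],
    [0, 0, -0.0058, -0.01, 0, 0, 0],
    [0, 0, -0.0062, -0.0098, 0, 0, 0],
    [0, 0, -0.0066, -0.0095, 0, 0, 0],
    [0, 0, -0.007, -0.0092, 0, 0, 0],
    [0, 0, -0.0074, -0.0089, 0, 0, 0],
    [0, 0, -0.0077, -0.0086, 0, 0, 0],
    [0, 0, -0.0081, -0.0083, 0, 0, 0],
    [0, 0, -0.0084, -0.008, 0, 0, 0],
    [0, 0, 0, 0, 0, 0, 0],
    [0, 0, 0, 0, 0, 0, 0],
  ],
)

```text
time_s: 27.12
tcp_pos: [0.5665, -0.0718, 0.2188]
eef_rot: [179.9, -0.1, -4.2]
contact_force: [-1.0, -8.9, 5.2]
gripper_width: 0.0109
gripper_force: 20.0
```

```bash
python3 chk.py
```

```text
[ 0.56652777 -0.07175866  0.21880255] [ 1.79906068e+02 -1.35596028e-01 -4.15285975e+00] 0.010948981230996182 [-1.02646967 -8.87745838  5.21658515] [-3.53628072  0.50535954 -0.04814252] [ 12.5  11.8 -15.1   0.1 -62.9  73.3]
bottom xb min [-0.12863717 -0.12682872 -0.12054428]
back angle 44.38342 n 3449 xb at z0 -0.1435518
leg lowest (np.float64(0.013911814977191794), np.float64(-0.17199861252424534), np.int64(365))
```

Emit:
apply_moves(
  targets=[
    [0, 0, -0.0081, -0.0083, 0, 0, 0],
    [0, 0, -0.0084, -0.0079, 0, 0, 0],
    [0, 0, -0.0094, -0.0068, 0, 0, 0],
    [0, 0, -0.0096, -0.0065, 0, 0, 0],
    [0, 0, -0.0099, -0.006, 0, 0, 0],
    [0, 0, -0.0101, -0.0056, 0, 0, 0],
    [0, 0, -0.0104, -0.0052, 0, 0, 0],
    [0, 0, -0.0106, -0.0048, 0, 0, 0],
    [0, 0, -0.0107, -0.0043, 0, 0, 0],
    [0, 0, -0.0109, -0.0039, 0, 0, 0],
    [0, 0, -0.0111, -0.0034, 0, 0, 0],
    [0, 0, -0.0112, -0.003, 0, 0, 0],
    [0, 0, -0.0113, -0.0025, 0, 0, 0],
    [0, 0, 0, 0, 0, 0, 0],
    [0, 0, 0, 0, 0, 0, 0],
  ],
)

```text
time_s: 28.57
tcp_pos: [0.5765, 0.0615, 0.2863]
eef_rot: [-179.9, -0.1, -4.1]
contact_force: [0.6, -2.1, 7.2]
gripper_width: 0.0112
gripper_force: 20.0
```

```bash
python3 chk.py
```

```text
[0.57647537 0.0615395  0.28625032] [-1.79940284e+02 -1.41592899e-01 -4.13063489e+00] 0.011150664804990058 [ 0.6004905  -2.10480482  7.18715218] [-1.02289429 -0.24768104 -0.01658602] [ 25.4  10.1  -8.2   0.  -71.5  60.4]
bottom xb min [-0.13521669 -0.13415968 -0.13165384]
back angle 75.54491 n 2881 xb at z0 -0.13547571
leg lowest (np.float64(0.0039467459409036065), np.float64(-0.21635895032067226), np.int64(1070))
```

Emit:
apply_moves(
  targets=[
    [0, 0, -0.0114, -0.0027, 0, 0, 0],
    [0, 0, -0.0115, -0.0016, 0, 0, 0],
    [0, 0, -0.0115, -0.0011, 0, 0, 0],
    [0, 0, -0.0116, -0.0006, 0, 0, 0],
    [0, 0, -0.0116, -0.0001, 0, 0, 0],
    [0, 0, -0.0116, 0, 0, 0, 0],
    [0, 0, -0.0116, 0, 0, 0, 0],
    [0, 0, -0.0116, 0.0004, 0, 0, 0],
    [0, 0, -0.0115, 0.0009, 0, 0, 0],
    [0, 0, 0, 0, 0, 0, 0],
    [0, 0, 0, 0, 0, 0, 0],
  ],
)

```text
time_s: 29.68
tcp_pos: [0.5833, 0.1651, 0.2889]
eef_rot: [-180.0, 0.0, -4.2]
contact_force: [4.0, -0.0, 4.7]
gripper_width: 0.0112
gripper_force: 20.0
```

```bash
python3 chk.py
```

```text
[0.58334278 0.16505856 0.28890145] [-1.79990101e+02  4.42800065e-02 -4.16550489e+00] 0.01124664788926732 [ 3.96634335 -0.03914715  4.732287  ] [-0.22494812 -1.52862076  0.0837006 ] [ 34.2  12.7  -4.5  -0.  -72.8  51.6]
bottom xb min [-0.14313598 -0.14264211 -0.14163343]
back angle 96.53462 n 1989 xb at z0 -0.1358665
leg lowest (np.float64(0.003211472347180999), np.float64(-0.23144532383616773), np.int64(1362))
```

Emit:
apply_moves(
  targets=[
    [0, 0, -0.0115, 0.0011, 0, 0, 0],
    [0, 0, -0.0115, 0.0016, 0, 0, 0],
    [0, 0, -0.0114, 0.002, 0, 0, 0],
    [0, 0, -0.0075, 0.0017, 0, 0, 0],
    [0, 0, -0.004, 0.001, 0, 0, 0],
    [0, 0, 0, 0, 0, 0, 0],
    [0, 0, 0, 0, 0, 0, 0],
    [0, 0, 0, 0, 0, 0, 0],
  ],
)

```text
time_s: 30.55
tcp_pos: [0.5859, 0.209, 0.281]
eef_rot: [180.0, 0.1, -4.2]
contact_force: [1.4, 0.1, -3.3]
gripper_width: 0.0114
gripper_force: 20.0
```

```bash
python3 chk.py
```

```text
[0.58590567 0.20903807 0.28098042] [ 1.79955854e+02  1.46479748e-01 -4.24166591e+00] 0.011415003339022654 [ 1.43507873  0.11325252 -3.25800378] [-0.37557678 -0.56216181  0.13124211] [ 37.6  14.6  -3.1  -0.1 -72.4  48.2]
bottom xb min [-0.15396115 -0.15277725 -0.15066398]
back angle 105.783646 n 1512 xb at z0 -0.13604066
leg lowest (np.float64(0.003089181247740158), np.float64(-0.2338301198857315), np.int64(1243))
```

Emit:
apply_moves(
  targets=[
    [0, 0, -0.002, 0.001, 0, 0, 0],
    [0, 0, -0.002, 0.001, 0, 0, 0],
    [0, 0, -0.001, 0.0005, 0, 0, 0],
    [0, 0, 0, 0, 0, 0, 0],
    [0, 0, 0, 0, 0, 0, 0],
    [0, 0, 0, 0, 0, 0, 0],
    [0, 0, 0, 0, 0, 0, 0],
  ],
)

```text
time_s: 31.33
tcp_pos: [0.5869, 0.2142, 0.2796]
eef_rot: [180.0, 0.0, -4.2]
contact_force: [-0.2, -2.8, 2.0]
gripper_width: 0.0114
gripper_force: 20.0
```

```bash
python3 chk.py; python3 - <<'E'
from h import *
s=capture("side");t=capture("top")
a=cv2.resize(t["frame"][70:270,200:420,::-1],(440,400),interpolation=2)
b=cv2.resize(s["frame"][110:310,190:370,::-1],(360,400),interpolation=2)
cv2.imwrite("pics/end.png",np.hstack([a,b]))
E
```

```text
[0.58692394 0.21417572 0.27957119] [ 1.79996091e+02  3.23511693e-02 -4.23656642e+00] 0.011435173616942984 [-0.2272925  -2.79905325  2.00787279] [-1.17680871  0.40962249  0.06333915] [ 37.9  14.8  -3.   -0.  -72.2  47.9]
bottom xb min [-0.15482286 -0.15392655 -0.15169427]
back angle 106.882576 n 1455 xb at z0 -0.13629067
leg lowest (np.float64(0.003124613545608279), np.float64(-0.2342794340894274), np.int64(1219))
```

View pics/end.png

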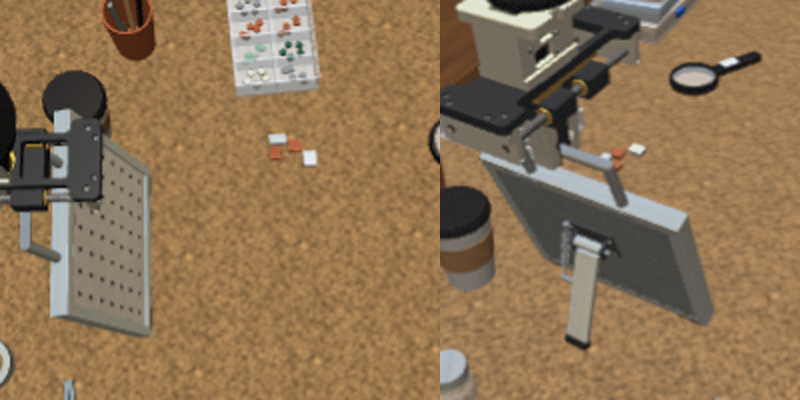

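The board stands at about 106.9° with the open kickstand's foot on the table at (578,342). It bears lightly (about 3 N) and the cup is clear. Handing in.

```bash
python3 -c "
from h import *
print(close_job())"
```

```text
the job is handed in; nothing more can be done
None
```

I handed the job in at about 31 s, before any result was shown: all four chips are on the table, the scraper is back down, and the board stands leaning on its open kickstand (about 107° from flat) with the handle still gripped; one chip first lodged against the board's side, so I pushed it clear with the scraper.

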